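# Load the blotting cassettes and start the transfer run

## Robot

A 6-joint arm with a two-finger parallel gripper is mounted at the origin on the work surface. World frame = base frame: x ahead of the robot, y to its left, z up, the work surface at z = 0. Lengths are in mm, angles in degrees, forces in N, time in s.
With the tool pointing down it reaches from about 350 to 850 mm from the base axis. Payload 8.1 kg.
Tool frame: the origin (TCP) lies midway between the tips of the shut fingers; the grasp point (between the pads) lies 19 mm behind it; x points along the fingers, y is the direction in which the jaws open and shut, and the axes are right-handed (so a half turn about x gives the same grasp; the last joint's range is limited). The gripper opens to 85 mm and grips with 20 to 120 N. Pads are 22 mm wide; open, the fingers measure 114 mm over their backs; the gripper's body (76 mm by 85 mm) begins 54 mm behind the grasp point. The pads swing forward as they close: fully open they stand 13 mm farther back than shut.
Start: joints at [72.17, 7.471, 85.268, -0, 87.261, -4.893], TCP at [134.309, 584.779, 231.292] pointing down, gripper open.
Joint ranges: [-169.43, 169.43], [-51.17, 129.36], [1.28, 143.12], [-76.62, 256.62], [0, 156.53], [-152.29, 152.29]. Speed limits (degrees/s): [136.94, 136.94, 159.86, 180, 180, 180].

## Interface

Orientations are given as [roll, pitch, yaw] about the fixed x, y, z axes, in that order (R = Rz(yaw) Ry(pitch) Rx(roll)).
In Python, from bench import sense, snapshot, hand_in gives the robot as it stands.
- The arm moves only by the tool drive_tool, never from a script. Its argument "deltas" is a list of rows, each a list of 7 numbers: the closure in counts, from 0 (fully open) to 255 (shut), then the shift along the tool's x, y, z in m, then the turn, a rotation vector about the tool's x, y, z in rad. A call has exactly 10 rows; each row is the pose to reach, as a shift and turn from the pose commanded when the call began, along the tool's axes at that moment; what a row does not reach only later rows make up. A row lasts 1/12 s, in which the tool goes at most 41.7 mm and 7.16 degrees, less where a joint would pass 70% of its speed; a pose out of reach is approached as far as the arm can. A call with a gripper value outside its range is refused whole. The fingers move at their own pace and stop on an object; "squeeze" is the grip in N (left out, the last holds). Time passes only in rows, so rows that repeat a pose let the fingers close, or fill a call up. It gives the time, the measured TCP pose, the force and the opening at its end, in the units of the state.
- sense(): the state, without advancing time (a new reading comes with each control period).
- snapshot(name): name is "scene" or "top" or "wrist"; returns a dict with "frame" (384x512x3 uint8, blue, green, red), "fx", "fy", "cx", "cy" (pixels), "k1" (the pictures are not rectified: a ray, as slopes to the right and down, at radius r is drawn at 1 + k1 r^2 times it, then the intrinsics apply), "rvec" (rotation vector, rad) and "tvec" (3), from world to camera coordinates, as OpenCV has them. Camera axes: x right, y down, z forward; pixel columns grow to the right and rows downward; lengths in mm; the calibration is good to about 2 mm. A picture is of the moment at which its call begins. There is no depth.
- hand_in(): hands the job in, once; it reports no verdict.
The state is a dict: "time": time; "joint_pos": joint angles; "qd": joint speeds; "joint_efforts": joint torques, N m; "tool_pos": TCP position; "tcp_rot": TCP orientation; "ft_force": force on the tool from outside, world axes, zero at the start; "wrist_torque": the same for the moment, N m; "finger_gap": finger opening in mm.
Only numpy, scipy, OpenCV 4.12 (cv2) and the standard library are available. Lean on these libraries where they do the work, as an engineer would, in place of code of your own. Each camera call takes 0.05 s, during which the arm holds its last target.

## Task

Slide every cassette lying on the rubber mat fully home into the transfer unit, one to a bay (any bay), with its grip fin left sticking out at the front. Then move the console's slider until its grip is level with the white setting mark beside the track, and after that press the round key, the square key and the long bar key fully down, one at a time in that order, letting each come back up. Leave the cassettes home, the slider on the mark and the bottle and the jar undisturbed.

Things in the scene. Friction and masses are not known exactly. Their poses are not given: they have to be found in the camera images.
- unit: fixed low white instrument, 180 (x) x 312 (y) mm. Origin: centre of underside. Four slots side by side open to its front (-x): each 63 wide, 11 high, 76 mm deep, mouth x = -90, back stop x = -14, floor 6 mm over the bench; clear roof top at 21. Lead-ins: pointed wall noses out to x = -96, roof lip flared to 25 high, floor ramp down to bench at x = -102. No latch. Box 50 high behind the slots
- bay_1 (a point): the leftmost bay of the transfer unit (as seen from the robot): this point is where the origin (centre of the underside) of a cassette lies when fully home in that bay; its x axis is the direction of insertion, y to the left along the row of bays (75 mm apart), z up
- bay_2 (a point): the second from left bay of the transfer unit (as seen from the robot): this point is where the origin (centre of the underside) of a cassette lies when fully home in that bay; its x axis is the direction of insertion, y to the left along the row of bays (75 mm apart), z up
- bay_3 (a point): the third from left bay of the transfer unit (as seen from the robot): this point is where the origin (centre of the underside) of a cassette lies when fully home in that bay; its x axis is the direction of insertion, y to the left along the row of bays (75 mm apart), z up
- bay_4 (a point): the rightmost bay of the transfer unit (as seen from the robot): this point is where the origin (centre of the underside) of a cassette lies when fully home in that bay; its x axis is the direction of insertion, y to the left along the row of bays (75 mm apart), z up
- cassette_a: white plastic cassette, about 140 g: slab 110 (x) x 60 (y) x 8 mm thick with an upright grip fin on its back (-x) end: fin x from -55 to -27 mm, 14 mm thick in y, centred on y = 0, from 8 to 48 mm above the underside. Origin: centre of the slab's underside; z up. Starts flat on the mat, fin up, heading varies; may be absent. Goes into a bay fin last; 34 mm with the fin stay outside
- cassette_b: white plastic cassette, about 140 g: slab 110 (x) x 60 (y) x 8 mm thick with an upright grip fin on its back (-x) end: fin x from -55 to -27 mm, 14 mm thick in y, centred on y = 0, from 8 to 48 mm above the underside. Origin: centre of the slab's underside; z up. Starts flat on the mat, fin up, heading varies; may be absent. Goes into a bay fin last; 34 mm with the fin stay outside
- cassette_c: white plastic cassette, about 140 g: slab 110 (x) x 60 (y) x 8 mm thick with an upright grip fin on its back (-x) end: fin x from -55 to -27 mm, 14 mm thick in y, centred on y = 0, from 8 to 48 mm above the underside. Origin: centre of the slab's underside; z up. Starts flat on the mat, fin up, heading varies; may be absent. Goes into a bay fin last; 34 mm with the fin stay outside
- cassette_d: white plastic cassette, about 140 g: slab 110 (x) x 60 (y) x 8 mm thick with an upright grip fin on its back (-x) end: fin x from -55 to -27 mm, 14 mm thick in y, centred on y = 0, from 8 to 48 mm above the underside. Origin: centre of the slab's underside; z up. Starts flat on the mat, fin up, heading varies; may be absent. Goes into a bay fin last; 34 mm with the fin stay outside
- mat: dark rubber mat 290 (x) x 190 (y) mm, 1 mm thick, flat on the bench; the cassettes start on it. Origin: centre of its underside. Things on it rest at bench level
- console: grey power console fixed to the bench, 150 (x) x 210 (y) x 45 mm high; on its flat top a slider track runs along its y in the far (+x) half and three grey keys stand in a row along its y in the near half. Origin: centre of its underside; z up
- fader (a joint): travel of the slider grip along its track, m: 0 at the console's -y end, 0.12 at the +y end; about 1.5 N friction, stays where it is left
- fader_top (a point): centre of the top face of the slider grip, a black block 28 (x) x 20 (y) x 40 mm high standing on the track (14 mm high, 40 mm wide in x); the top is 99.5 mm above the bench. Its y axis is the direction of increasing travel (console y)
- mark: white setting mark: an upright ridge 16 (x) x 4 (y) x 12 mm high fixed on the console top, 32 mm to the far (+x) side of the slider's line. Origin: centre of its underside; same axes as the console. The slider is set when its grip's centre has the same y as the mark along the track
- key_round (a joint): depression of the round key, m: 0 up, 0.006 fully down (at the stop); springs back; 1.5 N to start, 5 N fully down
- key_square (a joint): depression of the square key, m: as the round key
- key_bar (a joint): depression of the long bar key, m: as the round key
- top_round (a point): centre of the top face of the round key, 30 mm diameter; 63 mm above the bench when up. Keys stand 60 mm apart, each 10 mm proud of a black base 56 (x) x 44 (y) mm; which of the three places each has varies
- top_square (a point): centre of the top face of the square key, 28 x 28 mm; 63 mm above the bench when up
- top_bar (a point): centre of the top face of the long bar key, 48 (console x) x 14 (y) mm; 63 mm above the bench when up
- bottle: bystander: clear bottle with blue cap, 70 mm diameter, 160 mm tall. Origin: centre of its base
- jar: bystander: white jar, 76 mm diameter, 90 mm tall. Origin: centre of its base

How it is judged (in metres and radians):
On the way, in this order (a step that is already met when the one before it is completed fails the run):
1. every cassette is fully home in a bay ((distance between cassette_a and bay_1 below 0.007 m or distance between cassette_a and bay_2 below 0.007 m or distance between cassette_a and bay_3 below 0.007 m or distance between cassette_a and bay_4 below 0.007 m) and angle between the x axis of each of cassette_a, cassette_b, cassette_c, cassette_d and the x axis of bay_1, either way round below 0.06 rad and (distance between cassette_b and bay_1 below 0.007 m or distance between cassette_b and bay_2 below 0.007 m or distance between cassette_b and bay_3 below 0.007 m or distance between cassette_b and bay_4 below 0.007 m) and (distance between cassette_c and bay_1 below 0.007 m or distance between cassette_c and bay_2 below 0.007 m or distance between cassette_c and bay_3 below 0.007 m or distance between cassette_c and bay_4 below 0.007 m) and (distance between cassette_d and bay_1 below 0.007 m or distance between cassette_d and bay_2 below 0.007 m or distance between cassette_d and bay_3 below 0.007 m or distance between cassette_d and bay_4 below 0.007 m)), for 0.3 s.
2. the slider grip is level with the mark (y of fader_top in the frame of mark between -0.006 and 0.006 m), for 0.3 s.
3. the round key alone is pressed down (value of joint key_round above 0.004 m and value of joint each of key_square, key_bar below 0.002 m), for 0.05 s.
4. the square key alone is pressed down (value of joint key_square above 0.004 m and value of joint each of key_round, key_bar below 0.002 m), for 0.05 s.
5. the long bar key alone is pressed down (value of joint key_bar above 0.004 m and value of joint each of key_round, key_square below 0.002 m), for 0.05 s.
At the end, for the whole second after the job is handed in: Every cassette present rests fully home in a bay (its origin within 7 mm of the bay's home point, within 0.06 rad of the bay's direction), the slider grip is within 6 mm of the mark along the track, and all keys are up again (all of step 1 and all of step 2 and value of joint each of key_round, key_square, key_bar below 0.002 m and linear speed of each of cassette_a, cassette_b, cassette_c, cassette_d below 0.02 m/s); the robot touches nothing.
It fails at once if two keys are pressed at once (value of joint each of key_round, key_square above 0.003 m or value of joint each of key_round, key_bar above 0.003 m or value of joint each of key_square, key_bar above 0.003 m).
It fails at once if the bottle or the jar is pushed aside (3 cm) or tipped over (distance of any of bottle, jar from where it was at the start of the episode above 0.03 m or angle between any of bottle, jar's own z axis and vertical above 0.5 rad).
Of cassette_a, cassette_b, cassette_c, cassette_d only 3 to 4 are there at a start; the rules pass over those that are not, and their reading is None.
At some moment in a run one of cassette_a, cassette_b, cassette_c, cassette_d may be knocked a few centimetres aside while the robot is not near it.
Once in a run the grip may slacken for a moment while it holds something.
It also fails if it takes over 210 s, if anything falls off the work surface, if the arm or the gripper's body presses on something with over 40 N, if the wrist force passes 120 N, or if a joint passes its speed limit or range.

## Working session

There is one attempt and no reset: what is moved stays moved. The work goes in short steps, Python scripts to look and compute and a tool call to move; the robot and the scene stay as the last step left them, time stands still between calls to the robot, and variables do not carry over. Pictures are saved under pics/ and viewed, and the job is handed in when it is done.

Besides the shell and the picture viewer there is one more tool, called after "Request:" as a command line: name --pt "numbers of a row" for each row, then --argument value for the rest. drive_tool: Moves the arm, as the interface text tells. Its arguments: {"type":"object","properties":{"deltas":{"type":"array","items":{"type":"array","items":{"type":"number"}}},"squeeze":{"type":"number"}},"required":["deltas"]}

```bash
ls; mkdir -p pics
python3 - <<'E'
from bench import sense, snapshot
import cv2
s=sense(); print(s)
for n in ["scene","top","wrist"]:
    d=snapshot(n); cv2.imwrite(f"pics/{n}0.png",d["frame"]); print(n,{k:v for k,v in d.items() if k!="frame"})
E
```

```text
pics
{'time': 0.0, 'joint_pos': array([ 7.21672670e+01,  7.51422964e+00,  8.53318287e+01, -1.19019813e-03,
        8.72611960e+01, -4.89332945e+00]), 'qd': array([ 0.08121241,  0.00395212,  0.03490338, -0.05394088, -0.10139834,
       -0.05856659]), 'joint_efforts': array([ 1.00180965e-03, -5.69386375e+01, -5.00559747e+01, -3.41480290e-04,
        1.45192680e-02,  4.53085931e-05]), 'tool_pos': array([134.1666634 , 584.22631598, 230.22915771]), 'tcp_rot': array([ -94.25832975,   89.89273908, -107.19767528]), 'ft_force': array([ 1.08642278,  0.17158276, -0.27040046]), 'wrist_torque': array([-0.03866734,  0.04592725, -0.01279631]), 'finger_gap': 85.55045375732742}
scene {'fx': 376.3507101266373, 'fy': 376.3507101266373, 'cx': 253.9512035930561, 'cy': 189.56870407113632, 'k1': 0.02504797141155009, 'rvec': array([ 2.00726381,  1.1385722 , -0.57311904]), 'tvec': array([-282.05924029, -236.85734086, 1586.81506029])}
top {'fx': 383.1924650279732, 'fy': 383.1924650279732, 'cx': 254.95064544932026, 'cy': 191.59336911971923, 'k1': -0.0014290683121124664, 'rvec': array([ 2.17595401, -2.1121145 ,  0.20154183]), 'tvec': array([-26.0999911 , 578.65849018, 905.56408109])}
wrist {'fx': 309.5827307786996, 'fy': 309.5827307786996, 'cx': 252.78393711674784, 'cy': 193.2462745753942, 'k1': -0.013971516964302369, 'rvec': array([-2.25762562, -1.79828562, -0.27938128]), 'tvec': array([-600.24882064,  -40.42650577,  379.6452544 ])}
```

View pics/scene0.png

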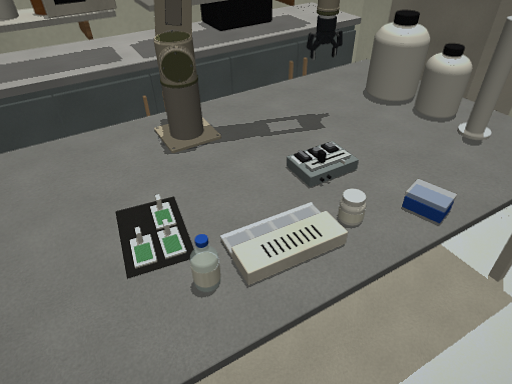

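View pics/top0.png

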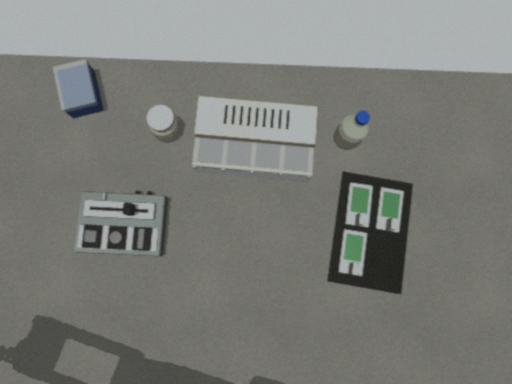

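View pics/wrist0.png

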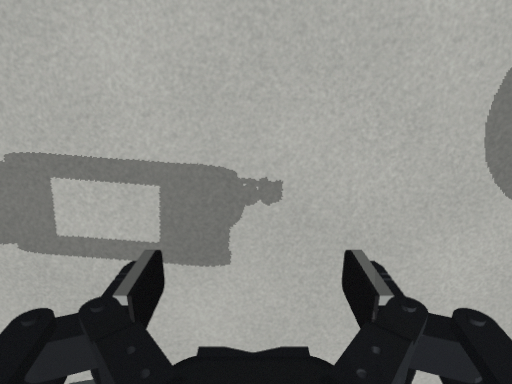

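The pictures show three cassettes on the mat, with white slabs and green labels, at about (359,205), (390,210) and (353,252) in the top view. The unit is at about (255,135), the console at (122,223), the bottle at (355,128) and the jar at (162,122). Next I'll write the helpers and measure.

```bash
cat > h.py <<'E'
import numpy as np, cv2
from scipy.spatial.transform import Rotation as Ro
from bench import sense, snapshot
def cam(d):
    R=cv2.Rodrigues(d["rvec"])[0]; t=np.array(d["tvec"]).ravel()
    K=np.array([[d["fx"],0,d["cx"]],[0,d["fy"],d["cy"]],[0,0,1.]]); return R,t,K
def ray(d,uv,z):
    R,t,K=cam(d); uv=np.atleast_2d(np.array(uv,float))
    n=cv2.undistortPoints(uv.reshape(-1,1,2),K,np.array([d["k1"],0,0,0,0])).reshape(-1,2)
    D=np.c_[n,np.ones(len(n))]@R; C=-R.T@t
    return C+D*((z-C[2])/D[:,2])[:,None]
def proj(d,P):
    R,t,K=cam(d); return cv2.projectPoints(np.atleast_2d(np.array(P,float)).reshape(-1,1,3),d["rvec"],d["tvec"],K,np.array([d["k1"],0,0,0,0]))[0].reshape(-1,2)
def Rtool(yaw):
    # tool x down; tool y (jaw) horizontally at yaw deg
    a=np.deg2rad(yaw); x=np.array([0,0,-1.]); y=np.array([np.cos(a),np.sin(a),0]); return np.c_[x,y,np.cross(x,y)]
def cur():
    s=sense(); return np.array(s["tool_pos"]),Ro.from_euler('xyz',s["tcp_rot"],degrees=True).as_matrix(),s
def jawyaw(R): return np.degrees(np.arctan2(R[1,1],R[0,1]))
def delta(p0,R0,p1,R1):
    return np.round(R0.T@(np.array(p1)-p0)/1000,4),np.round(Ro.from_matrix(R0.T@R1).as_rotvec(),4)
def big(d,x0,y0,x1,y1,f,name):
    c=d["frame"][y0:y1,x0:x1]; cv2.imwrite(name,cv2.resize(c,None,fx=f,fy=f,interpolation=cv2.INTER_CUBIC))
E
python3 - <<'E'
from h import *
p,R,s=cur(); print(R.round(3),jawyaw(R))
d=snapshot("top"); f=d["frame"]
big(d,320,160,420,300,4,"pics/t1_mat.png"); big(d,60,180,180,265,6,"pics/t1_con.png"); big(d,180,90,330,185,5,"pics/t1_unit.png")
for n,uv in dict(mat=(371,232),con=(121,222),unit=(255,135)).items(): print(n,ray(d,uv,0).round(0))
hsv=cv2.cvtColor(f,cv2.COLOR_BGR2HSV)
g=cv2.inRange(hsv,(45,60,40),(80,255,255))
cs,_=cv2.findContours(g,0,1)
for c in cs:
    if cv2.contourArea(c)>30: print(cv2.minAreaRect(c), ray(d,cv2.minAreaRect(c)[0],8).round(1))
E
```

```text
[[-0.     0.224  0.975]
 [-0.001  0.975 -0.224]
 [-1.    -0.001 -0.   ]] 77.06209840999475
mat [[ 491. -313.    0.]]
con [[497. 331.   0.]]
unit [[741.  -6.  -0.]]
((353.3634948730469, 247.16038513183594), (15.948829650878906, 25.120864868164062), 6.709836483001709) [[ 450.3 -264.6    8. ]]
((390.34619140625, 204.73077392578125), (15.752410888671875, 24.434839248657227), 7.125016689300537) [[ 562.5 -363.1    8. ]]
((359.548828125, 199.56097412109375), (15.791709899902344, 24.184507369995117), 6.34019136428833) [[ 573.6 -282.6    8. ]]
```

View pics/t1_mat.png

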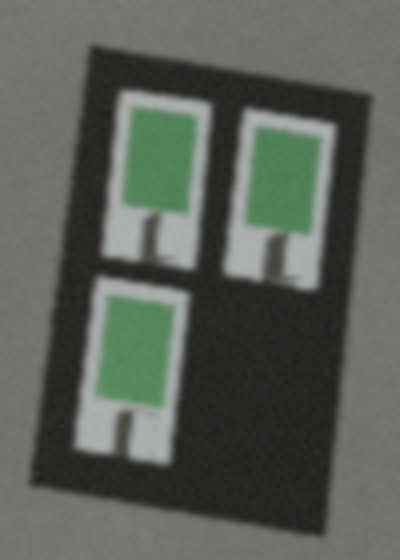

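View pics/t1_con.png

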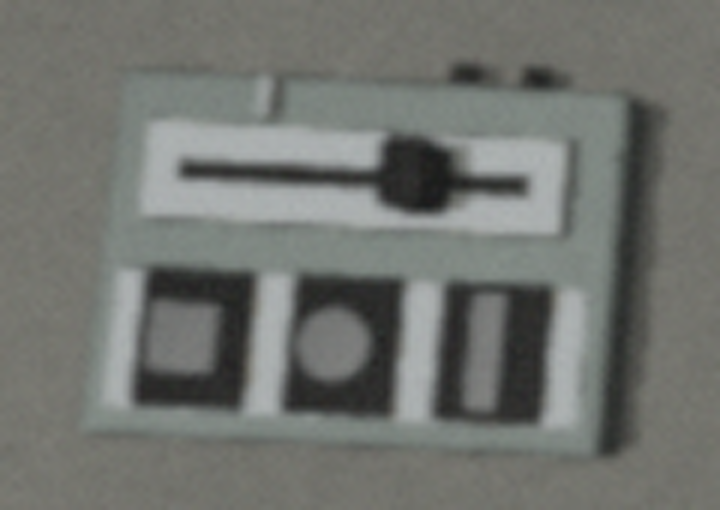

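View pics/t1_unit.png

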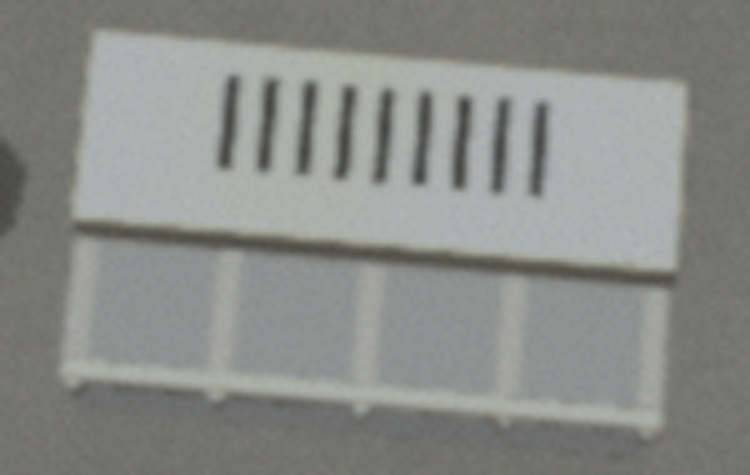

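Run:
```python
from h import *
d=snapshot("top"); c=lambda L:[(180+a/5-.4,90+b/5-.4) for a,b in L]
print(ray(d,c([(93,30),(687,84),(75,222),(677,272)]),50).round(1))
N=ray(d,c([(70,385),(217,400),(361,414),(504,427),(650,437)]),12).round(1); print(N)
k=lambda L:[(60+a/6-.4,180+b/6-.4) for a,b in L]
print('keys',ray(d,k([(182,338),(334,343),(485,351)]),63).round(1)); print('grip',ray(d,k([(415,176)]),99.5).round(1)); print('mark',ray(d,k([(267,83)]),57).round(1),'con',ray(d,k([(126,72),(630,95),(84,430),(600,452)]),45).round(1))
print('bottle/jar cap',ray(d,[(363,118),(161,116)],[160]).round(1))
w=snapshot("wrist"); R,t,K=cam(w); C=-R.T@t; p,Rt,s=cur(); print('cam',C,Rt.T@(C-p),(Rt.T@R.T).round(3))
m=[(320+a/4-.4,160+b/4-.4) for a,b in [(118,90),(211,104),(103,257),(194,269),(246,110),(336,124),(226,276),(318,290),(98,276),(188,293),(75,450),(169,464)]]
print(ray(d,m,8).round(1))
```

```text
[[ 825.8  144.8   50. ]
 [ 807.9 -163.4   50. ]
 [ 722.3  148.5   50. ]
 [ 706.7 -158.4   50. ]]
[[ 6.462e+02  1.520e+02  1.200e+01]
 [ 6.407e+02  7.530e+01  1.200e+01]
 [ 6.358e+02  1.000e-01  1.200e+01]
 [ 6.313e+02 -7.470e+01  1.200e+01]
 [ 6.285e+02 -1.512e+02  1.200e+01]]
keys [[457.2 381.3  63. ]
 [457.  321.3  63. ]
 [455.6 261.4  63. ]]
grip [[520.5 283.5  99.5]]
mark [[561.5 359.5  57. ]] con [[566.  422.   45. ]
 [563.  214.9  45. ]
 [420.2 423.9  45. ]
 [417.2 217.2  45. ]]
bottle/jar cap [[ 738.6 -248.7  160. ]
 [ 726.5  210.   160. ]]
cam [ 59.37165393 602.61981301 373.99678443] [-143.07281592    0.69736363  -77.05137291] [[-0.001 -0.304  0.953]
 [ 1.    -0.     0.001]
 [-0.     0.953  0.304]]
[[ 619.1 -255.8    8. ]
 [ 611.7 -317.1    8. ]
 [ 509.2 -244.7    8. ]
 [ 503.2 -303.5    8. ]
 [ 608.4 -340.1    8. ]
 [ 601.  -399.3    8. ]
 [ 499.3 -324.2    8. ]
 [ 492.1 -383.6    8. ]
 [ 496.9 -241.3    8. ]
 [ 487.7 -299.3    8. ]
 [ 386.9 -225.6    8. ]
 [ 379.9 -285.1    8. ]]
```

Run:
```python
from h import *
R0=Rtool(77.06);p0=np.array([134.309,584.779,231.292]);
pm=np.array([345,285,231.3]);pv=np.array([540,-20,231.3]);Rm=Rtool(82)
print(delta(p0,R0,pm,Rm),delta(pm,Rm,pv,Rtool(86.65)))
```

```text
(array([-0.    , -0.245 ,  0.2725]), array([-0.0862,  0.    ,  0.    ])) (array([ 0.    , -0.2749,  0.2356]), array([-0.0812,  0.    ,  0.    ]))
```

Request:
drive_tool --pt "0 0 -0.0245 0.0272 -0.0086 0 0" --pt "0 0 -0.049 0.0545 -0.017 0 0" --pt "0 0 -0.0735 0.0817 -0.026 0 0" --pt "0 0 -0.098 0.109 -0.0345 0 0" --pt "0 0 -0.1225 0.1362 -0.043 0 0" --pt "0 0 -0.147 0.1635 -0.052 0 0" --pt "0 0 -0.1715 0.1907 -0.06 0 0" --pt "0 0 -0.196 0.218 -0.069 0 0" --pt "0 0 -0.2205 0.2452 -0.0776 0 0" --pt "0 0 -0.245 0.2725 -0.0862 0 0"

```text
time: 1.13
tool_pos: [345.7, 283.4, 231.5]
tcp_rot: [39.6, 90.0, 31.6]
ft_force: [0.5, -0.1, 0.0]
finger_gap: 85.5
```

Request:
drive_tool --pt "0 0 -0.0275 0.0236 -0.008 0 0" --pt "0 0 -0.055 0.0471 -0.016 0 0" --pt "0 0 -0.0825 0.0707 -0.024 0 0" --pt "0 0 -0.11 0.0942 -0.032 0 0" --pt "0 0 -0.1375 0.1178 -0.041 0 0" --pt "0 0 -0.165 0.1414 -0.049 0 0" --pt "0 0 -0.1924 0.1649 -0.057 0 0" --pt "0 0 -0.22 0.1885 -0.065 0 0" --pt "0 0 -0.2749 0.2356 -0.0812 0 0" --pt "0 0 -0.2749 0.2356 -0.0812 0 0"

```text
time: 1.97
tool_pos: [541.2, -22.9, 231.3]
tcp_rot: [-43.5, 89.9, -46.8]
ft_force: [0.4, -0.4, -0.1]
finger_gap: 85.6
```

Run:
```python
from h import *
p,R,s=cur(); print(p,jawyaw(R),s["time"],s["ft_force"])
d=snapshot("wrist"); cv2.imwrite("pics/w1.png",d["frame"])
```

```text
[541.21413233 -22.87053672 231.31607048] 86.65626416737867 1.9667 [ 0.35991336 -0.35781234 -0.14510696]
```

View pics/w1.png

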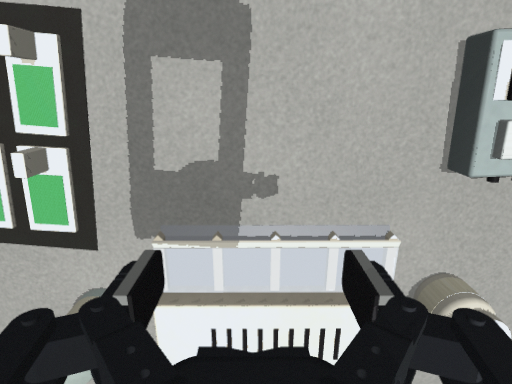

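The wrist view shows the noses of the unit's walls along row ~238, at columns ~158, 217, 276, 335 and 394. Two cassettes are at the left. I'll zoom in for a precise measurement.

Run:
```python
from h import *
d=snapshot("wrist");p,R,s=cur(); print(p,jawyaw(R),s["time"])
big(d,145,220,411,310,3,"pics/w2.png")
```

```text
[541.53589361 -24.11612389 230.83835972] 86.4079069909206 2.0667
```

View pics/w2.png

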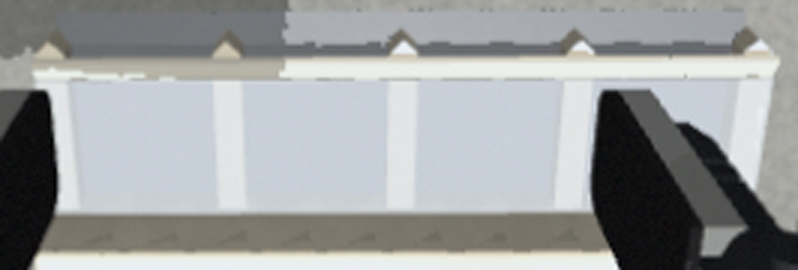

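Run:
```python
from h import *
d=snapshot("wrist")
c=lambda L:[(145+(a+.5)/3-.5,220+(b+.5)/3-.5) for a,b in L]
N=ray(d,c([(52,33),(227,33),(402,32),(575,31),(752,30)]),10); print(N.round(1)); v=N[4]-N[0]; print(np.degrees(np.arctan2(-v[0],v[1])),np.linalg.norm(v))
W=ray(d,c([(230,150),(401,150),(572,150)]),21); print(W.round(1)); v=W[2]-W[0];print(np.degrees(np.arctan2(-v[0],v[1])))
B=ray(d,c([(75,212),(590,212),(45,249),(595,251)]),[21]);print(B.round(1),ray(d,c([(45,249),(595,251)]),50).round(1))
```

```text
[[ 624.2 -145.6   10. ]
 [ 628.8  -70.7   10. ]
 [ 633.     4.1   10. ]
 [ 637.2   78.1   10. ]
 [ 641.6  154.1   10. ]]
-3.322197366589239 300.23108206413053
[[679.2 -73.1  21. ]
 [683.8   1.   21. ]
 [688.5  75.1  21. ]]
-3.6065478895332235
[[ 706.4 -144.9   21. ]
 [ 720.6   83.7   21. ]
 [ 725.  -161.3   21. ]
 [ 741.5   86.5   21. ]] [[ 703.6 -149.6   50. ]
 [ 718.8   77.9   50. ]]
```

```bash
cat > mv.py <<'E'
import sys
from h import *
# usage: mv.py x y z jawyaw
p,R,s=cur(); x,y,z,w=map(float,sys.argv[1:5])
R=Rtool(jawyaw(R)) if len(sys.argv)<6 else R
print('from',p.round(1),round(jawyaw(R),2),'t',round(s['time'],2),'gap',round(s['finger_gap'],1),'F',s['ft_force'].round(1)); print(*delta(p,R,[x,y,z],Rtool(w)))
E
python3 mv.py 430 -290 200 84
```

```text
from [540.6 -22.1 230.8] 86.45 t 2.12 gap 85.4 F [-0.1 -0.  -0.5]
[ 0.0308 -0.2742 -0.0938] [0.0428 0.     0.    ]
```

Request:
drive_tool --pt "120 0.003 -0.03 -0.01 0.004 0 0" --pt "120 0.006 -0.06 -0.02 0.009 0 0" --pt "120 0.009 -0.09 -0.03 0.013 0 0" --pt "120 0.012 -0.12 -0.04 0.018 0 0" --pt "120 0.015 -0.15 -0.05 0.023 0 0" --pt "120 0.018 -0.18 -0.06 0.028 0 0" --pt "120 0.021 -0.21 -0.07 0.033 0 0" --pt "120 0.025 -0.24 -0.08 0.038 0 0" --pt "120 0.03 -0.274 -0.094 0.043 0 0" --pt "120 0.03 -0.274 -0.094 0.043 0 0"

```text
time: 2.95
tool_pos: [427.5, -291.5, 200.4]
tcp_rot: [-141.8, 89.9, -147.8]
ft_force: [0.3, 0.0, -0.7]
finger_gap: 45.4
```

Run:
```python
from h import *
for i in range(4): 
    d=snapshot("wrist");p,R,s=cur(); print(p.round(2),jawyaw(R).round(2),s["time"],s['finger_gap'])
cv2.imwrite("pics/w3.png",d["frame"])
```

```text
[ 428.72 -289.32  200.74] 83.99 3.0 45.52223464923006
[ 429.66 -287.97  201.05] 84.07 3.05 45.44140944404105
[ 430.33 -287.22  201.32] 84.17 3.1 45.39279243803399
[ 430.75 -286.84  201.49] 84.24 3.15 45.836718175513695
```

View pics/w3.png

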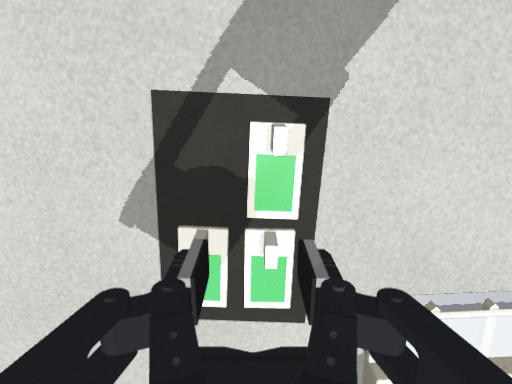

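Run:
```python
from h import *
d=snapshot("wrist");p,R,s=cur(); print(p.round(2),jawyaw(R).round(2))
np.savez("w4.npz",**{k:v for k,v in d.items()})
big(d,165,110,325,325,3,"pics/w4.png")
```

```text
[ 430.93 -286.72  201.57] 84.28
```

View pics/w4.png

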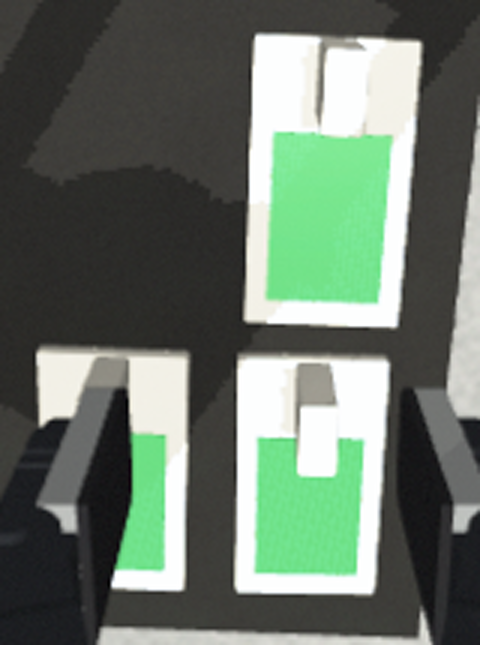

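```bash
cat > cass.py <<'E'
from h import *
def slab(P):  # corners bl(back,low-img-left), br, fl, fr in world
    back=(P[0]+P[1])/2; fr=(P[2]+P[3])/2; v=fr-back; c=(back+fr)/2; th=np.arctan2(v[1],v[0])
    fin=c-41*np.array([np.cos(th),np.sin(th),0]); return dict(c=c[:2].round(1),yaw=np.degrees(th).round(2),L=np.linalg.norm(v).round(1),W=np.linalg.norm(P[0]-P[1]).round(1),fin=fin[:2].round(1))
E
python3 - <<'E'
from cass import *
d=dict(np.load("w4.npz"))
c=lambda L:[(165+(a+.5)/3-.5,110+(b+.5)/3-.5) for a,b in L]
print('A',slab(ray(d,c([(240,356),(388,358),(236,593),(374,595)]),8)))
print('C',slab(ray(d,c([(255,33),(421,41),(245,322),(397,327)]),8)))
print('finA top',ray(d,c([(319,404),(317.5,475)]),48).round(1),'finC',ray(d,c([(345,47),(342.5,135)]),48).round(1))
N=ray(d,[(432,306),(490,304)],10);print(N.round(1))
E
```

```text
A {'c': array([ 562.8, -280.4]), 'yaw': np.float64(-6.8), 'L': np.float64(111.9), 'W': np.float64(58.5), 'fin': array([ 522.1, -275.5])}
C {'c': array([ 439.3, -262.3]), 'yaw': np.float64(-7.85), 'L': np.float64(110.0), 'W': np.float64(59.1), 'fin': array([ 398.7, -256.7])}
finA top [[ 507.4 -274.1   48. ]
 [ 535.9 -277.    48. ]] finC [[ 384.5 -255.7   48. ]
 [ 412.2 -258.6   48. ]]
[[636.8 -73.1  10. ]
 [642.1   2.5  10. ]]
```

```bash
python3 mv.py 521.5 -275.5 80 83.5
```

```text
from [ 430.9 -286.7  201.6] 84.28 t 3.2 gap 45.0 F [ 0.2 -0.3 -0.8]
[0.1216 0.0202 0.089 ] [0.0136 0.     0.    ]
```

Request:
drive_tool --pt "120 0.015 0.0025 0.011 0.002 0 0" --pt "120 0.03 0.005 0.022 0.003 0 0" --pt "120 0.045 0.0075 0.033 0.005 0 0" --pt "120 0.06 0.01 0.044 0.007 0 0" --pt "120 0.075 0.0125 0.056 0.009 0 0" --pt "120 0.09 0.015 0.067 0.01 0 0" --pt "120 0.105 0.0175 0.078 0.012 0 0" --pt "120 0.1216 0.0202 0.089 0.0136 0 0" --pt "120 0.1216 0.0202 0.089 0.0136 0 0" --pt "120 0.1216 0.0202 0.089 0.0136 0 0"

```text
time: 4.03
tool_pos: [520.8, -275.0, 78.8]
tcp_rot: [152.2, 89.9, 145.7]
ft_force: [0.8, -0.3, 0.2]
finger_gap: 45.3
```

```bash
python3 - <<'E'
from h import *
for i in range(3): d=snapshot("wrist")
cv2.imwrite("pics/w5.png",d["frame"])
E
python3 mv.py 521.5 -275.5 14 83.5
```

```text
from [ 521.4 -276.9   81.2] 83.46 t 4.18 gap 45.2 F [-0.1 -0.1 -0.2]
[ 0.0672  0.0014 -0.0001] [-0.0007  0.      0.    ]
```

View pics/w5.png

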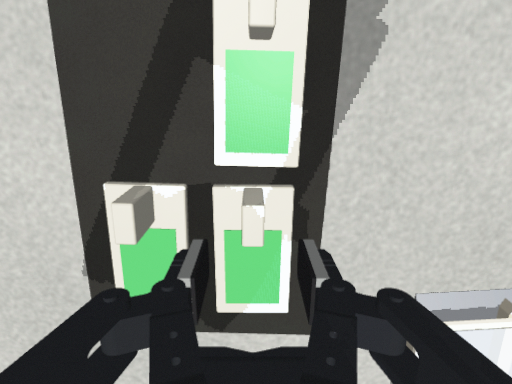

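The fin of cassette A is at (253,220), which is centred between the jaws. Descending and closing.

Request:
drive_tool --pt "120 0.012 0.0005 0 0 0 0" --pt "120 0.024 0.001 0 0 0 0" --pt "120 0.036 0.001 0 0 0 0" --pt "120 0.048 0.001 0 0 0 0" --pt "120 0.06 0.001 0 0 0 0" --pt "120 0.067 0.001 0 0 0 0" --pt "120 0.067 0.001 0 0 0 0" --pt "120 0.067 0.001 0 0 0 0" --pt "200 0.067 0.001 0 0 0 0" --pt "255 0.067 0.001 0 0 0 0" --squeeze 60

```text
time: 5.02
tool_pos: [521.7, -276.4, 13.6]
tcp_rot: [-25.7, 89.9, -32.2]
ft_force: [0.7, -0.4, 0.0]
finger_gap: 21.7
```

Request:
drive_tool --pt "255 0 0 0 0 0 0" --pt "255 0 0 0 0 0 0" --pt "255 0 0 0 0 0 0" --pt "255 0 0 0 0 0 0" --pt "255 0 0 0 0 0 0" --pt "255 0 0 0 0 0 0" --pt "255 -0.01 0 0 0 0 0" --pt "255 -0.02 0 0 0 0 0" --pt "255 -0.03 0 0 0 0 0" --pt "255 -0.04 0 0 0 0 0" --squeeze 80

```text
time: 5.85
tool_pos: [521.1, -276.0, 54.0]
tcp_rot: [-21.4, 90.0, -28.0]
ft_force: [0.1, -0.9, -1.2]
finger_gap: 13.2
```

Run:
```python
from h import *
for i in range(4): d=snapshot("wrist"); print(cur()[0].round(1), jawyaw(cur()[1]))
cv2.imwrite("pics/w6.png",d["frame"]); s=sense(); print(s["finger_gap"],s["ft_force"])
```

```text
[ 522.4 -276.9   56.5] 83.41312988741745
[ 522.6 -277.    55.7] 83.41380506330546
[ 522.  -276.6   54.5] 83.41470831757177
[ 521.4 -276.2   53.4] 83.41356460121703
13.027993383351582 [-0.43402055  0.2849657  -1.58668862]
```

View pics/w6.png

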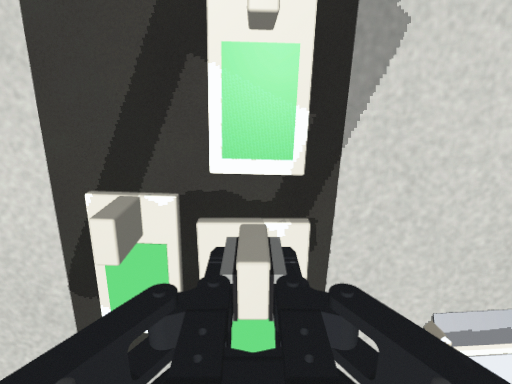

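```bash
python3 mv.py 509.5 -104.8 54 86.6
```

```text
from [ 521.4 -276.2   53.4] 83.41 t 6.05 gap 13.0 F [-0.4  0.3 -1.6]
[-0.0006  0.1689 -0.0315] [-0.0556  0.      0.    ]
```

Request:
drive_tool --pt "255 0 0.02 -0.004 -0.006 0 0" --pt "255 0 0.04 -0.008 -0.012 0 0" --pt "255 0 0.06 -0.012 -0.018 0 0" --pt "255 0 0.08 -0.015 -0.024 0 0" --pt "255 0 0.1 -0.019 -0.03 0 0" --pt "255 0 0.12 -0.022 -0.038 0 0" --pt "255 0 0.14 -0.026 -0.045 0 0" --pt "255 0 0.155 -0.029 -0.05 0 0" --pt "255 0 0.169 -0.0315 -0.0556 0 0" --pt "255 0 0.169 -0.0315 -0.0556 0 0"

```text
time: 6.88
tool_pos: [508.0, -102.0, 51.7]
tcp_rot: [146.1, 89.9, 142.8]
ft_force: [-1.1, 1.1, -1.7]
finger_gap: 13.2
```

Run:
```python
from h import *
for i in range(6): d=snapshot("wrist"); print(cur()[0].round(1), jawyaw(cur()[1]))
cv2.imwrite("pics/w7.png",d["frame"]); np.savez("w7.npz",**d); s=sense(); print(s["finger_gap"],s["ft_force"])
d=snapshot("top");big(d,180,90,400,250,3.6,"pics/t7.png")
```

```text
[ 508.4 -103.2   51.9] 86.70837356753964
[ 508.7 -104.2   52.2] 86.65779499704328
[ 508.8 -104.7   52.3] 86.61718252543498
[ 509.  -105.1   52.5] 86.5797185916362
[ 509.  -105.2   52.5] 86.55532098063507
[ 509.1 -105.3   52.6] 86.5422984795557
13.057465191250536 [ 0.35830089  0.26527608 -1.17769118]
```

View pics/w7.png

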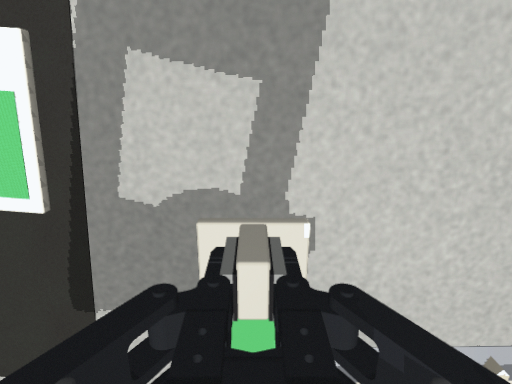

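View pics/t7.png

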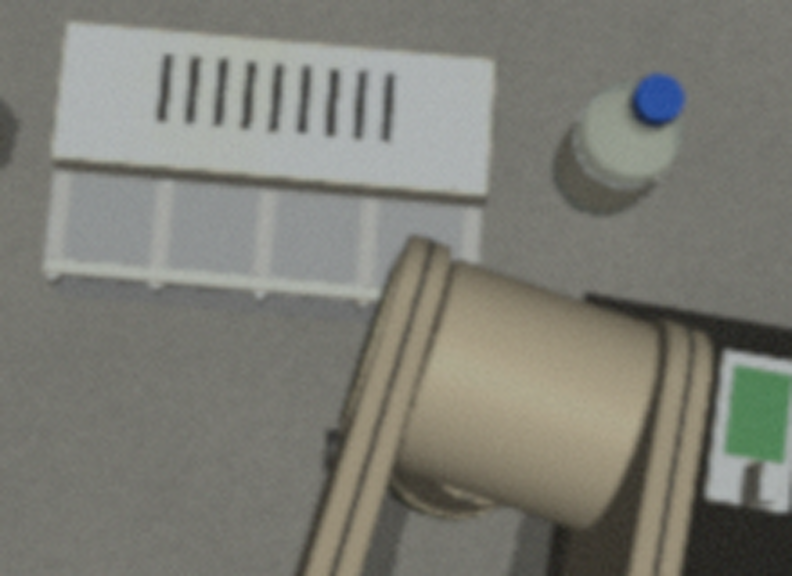

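Request:
drive_tool --pt "255 -0.015 0.007 -0.01 0 0 0" --pt "255 -0.03 0.014 -0.02 0 0 0" --pt "255 -0.045 0.02 -0.03 0 0 0" --pt "255 -0.06 0.027 -0.04 0 0 0" --pt "255 -0.075 0.033 -0.05 0 0 0" --pt "255 -0.09 0.04 -0.06 0 0 0" --pt "255 -0.105 0.047 -0.07 0 0 0" --pt "255 -0.12 0.055 -0.08 0 0 0" --pt "255 -0.12 0.055 -0.08 0 0 0" --pt "255 -0.12 0.055 -0.08 0 0 0"

```text
time: 8.07
tool_pos: [433.3, -45.3, 173.5]
tcp_rot: [-12.4, 89.8, -15.8]
ft_force: [0.5, -0.4, -1.1]
finger_gap: 13.3
```

Run:
```python
from h import *
for i in range(7): d=snapshot("wrist"); print(cur()[0].round(1), jawyaw(cur()[1]))
cv2.imwrite("pics/w8.png",d["frame"]); np.savez("w8.npz",**d)
```

```text
[432.9 -45.3 172.5] 86.58445437252605
[432.5 -45.3 171.9] 86.57142617130307
[432.3 -45.2 171.5] 86.56637676157081
[432.2 -45.2 171.4] 86.56740527837972
[432.1 -45.1 171.5] 86.56506151897844
[432.1 -45.1 171.6] 86.56803103885723
[432.2 -45.  171.8] 86.57453875829799
```

View pics/w8.png

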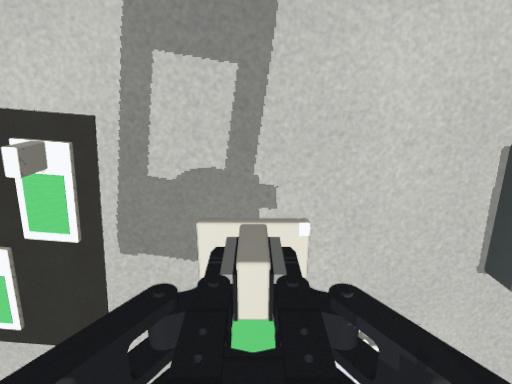

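Request:
drive_tool --pt "255 -0.006 0.003 0.011 0 0 0" --pt "255 -0.012 0.006 0.022 0 0 0" --pt "255 -0.018 0.01 0.033 0 0 0" --pt "255 -0.025 0.013 0.044 0 0 0" --pt "255 -0.032 0.016 0.055 0 0 0" --pt "255 -0.04 0.02 0.066 0 0 0" --pt "255 -0.045 0.023 0.077 0 0 0" --pt "255 -0.05 0.026 0.088 0 0 0" --pt "255 -0.06 0.03 0.1 0 0 0" --pt "255 -0.06 0.03 0.1 0 0 0"

```text
time: 9.25
tool_pos: [536.2, -20.6, 233.9]
tcp_rot: [3.3, 89.9, -0.0]
ft_force: [0.3, -0.9, -0.5]
finger_gap: 12.9
```

Run:
```python
from h import *
for i in range(6): d=snapshot("wrist"); print(cur()[0].round(1), jawyaw(cur()[1]))
big(d,130,200,400,360,2.9,"pics/w9.png"); np.savez("w9.npz",**d)
```

```text
[535.1 -20.8 233. ] 86.62158757180931
[534.1 -20.9 232.2] 86.61418732325814
[533.5 -20.9 231.8] 86.603037025153
[533.3 -21.  231.7] 86.59305587481329
[533.2 -21.  231.7] 86.58294572822672
[533.2 -21.  231.9] 86.58170087978286
```

View pics/w9.png

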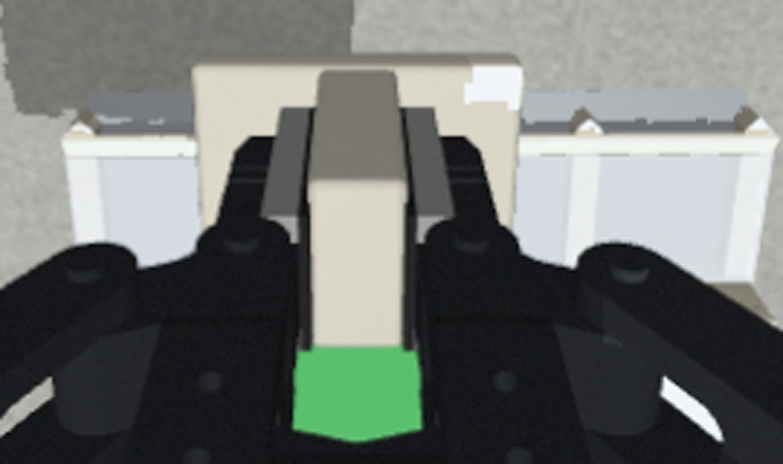

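Run:
```python
from h import *
d=dict(np.load("w9.npz")); f=2.9
c=lambda L:[(130+(a+.5)/f-.5,200+(b+.5)/f-.5) for a,b in L]
p=np.array([533.2,-21,231.9]);R=Rtool(86.58)
for z in (8,10,12): 
    N=ray(d,c([(82,111),(586,110),(752,108)]),z); v=N[2]-N[0]; print(z,N.round(1).tolist(),np.linalg.norm(v),np.degrees(np.arctan2(-v[0],v[1])),((N-p)@R).round(1).tolist())
# held fin top: z = TCP + (48-14)
F=ray(d,c([(357.5,72),(358,180)]),231.9+34); print('fin tool',((F-p)@R).round(1)); F=ray(d,c([(194,66),(522,62)]),231.9-6); print('slab back',((F-p)@R).round(1))
```

```text
8 [[626.9, -149.6, 8.0], [640.0, 76.9, 8.0], [643.6, 151.8, 8.0]] 301.865360675266 -3.16541446664434 [[223.9, -122.8, 101.2], [223.9, 104.1, 100.8], [223.9, 179.1, 99.9]]
10 [[626.0, -148.9, 10.0], [639.0, 76.4, 10.0], [642.6, 150.9, 10.0]] 300.2205432072987 -3.165414466644315 [[221.9, -122.1, 100.3], [221.9, 103.5, 99.8], [221.9, 178.1, 98.9]]
12 [[625.1, -148.2, 12.0], [638.0, 75.9, 12.0], [641.6, 149.9, 12.0]] 298.57572573933135 -3.165414466644333 [[219.9, -121.5, 99.3], [219.9, 103.0, 98.8], [219.9, 177.1, 98.0]]
fin tool [[-34.    0.8 -29.4]
 [-34.    0.9 -13.4]]
slab back [[  6.  -28.5 -13.3]
 [  6.   30.4 -14.1]]
```

```bash
python3 mv.py 505.5 -105.2 60 86.7
```

```text
from [533.2 -21.  231.9] 86.58 t 9.55 gap 13.0 F [-0.  -0.4 -0.4]
[ 0.1719 -0.0857 -0.0227] [-0.0021  0.      0.    ]
```

Request:
drive_tool --pt "255 0.02 -0.01 -0.003 0 0 0" --pt "255 0.04 -0.02 -0.006 0 0 0" --pt "255 0.06 -0.03 -0.009 0 0 0" --pt "255 0.08 -0.04 -0.012 0 0 0" --pt "255 0.1 -0.05 -0.015 0 0 0" --pt "255 0.12 -0.06 -0.017 0 0 0" --pt "255 0.14 -0.07 -0.02 0 0 0" --pt "255 0.16 -0.08 -0.022 -0.002 0 0" --pt "255 0.172 -0.0857 -0.0227 -0.002 0 0" --pt "255 0.172 -0.0857 -0.0227 -0.002 0 0"

```text
time: 10.38
tool_pos: [503.4, -105.3, 57.4]
tcp_rot: [169.0, 89.7, 165.6]
ft_force: [-0.2, 0.2, -0.9]
finger_gap: 13.1
```

Request:
drive_tool --pt "255 0 0 0 0 0 0" --pt "255 0 0 0 0 0 0" --pt "255 0 0 0 0 0 0" --pt "255 0 0 0 0 0 0" --pt "255 0.01 0 0 0 0 0" --pt "255 0.02 0 0 0 0 0" --pt "255 0.03 0 0 0 0 0" --pt "255 0.038 0 0 0 0 0" --pt "255 0.038 0 0 0 0 0" --pt "255 0.038 0 0 0 0 0"

```text
time: 11.22
tool_pos: [505.3, -104.7, 21.4]
tcp_rot: [165.3, 89.9, 162.0]
ft_force: [-0.2, 0.6, -1.4]
finger_gap: 13.0
```

```bash
python3 - <<'E'
from h import *
for i in range(6): d=snapshot("scene"); print(cur()[0].round(1), jawyaw(cur()[1]))
big(d,90,160,370,320,2.8,"pics/s10.png")
d=snapshot("top");big(d,180,90,400,250,3.6,"pics/t10.png")
E
python3 mv.py 614.3 -111.4 22 86.7
```

```text
[ 505.9 -104.9   22.2] 86.70982542212856
[ 506.4 -105.1   22.7] 86.70862590018376
[ 506.7 -105.2   23.1] 86.70607878911417
[ 506.9 -105.2   23.3] 86.70877227716738
[ 506.9 -105.2   23.3] 86.70804976103659
[ 506.8 -105.2   23.3] 86.70810511157042
from [ 506.8 -105.2   23.2] 86.71 t 11.57 gap 13.0 F [ 0.1 -1.3 -1.4]
[ 1.200e-03 -1.000e-04  1.077e-01] [0.0002 0.     0.    ]
```

View pics/s10.png

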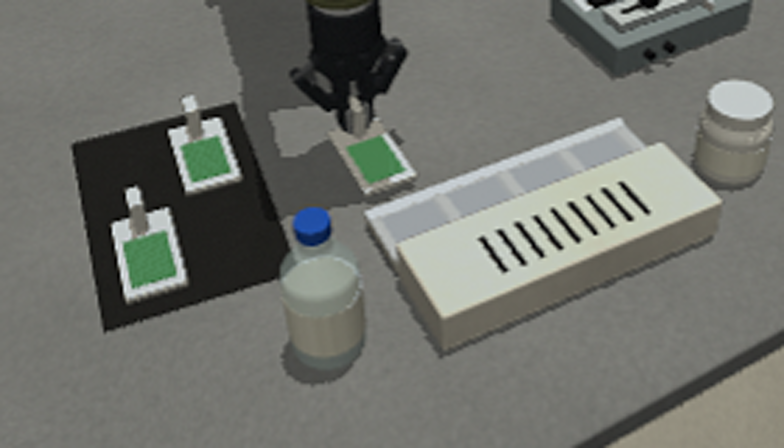

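The held slab points at the rightmost bay and is level with the slot. Inserting it now.

Request:
drive_tool --pt "255 0.001 0 0.004 0 0 0" --pt "255 0.001 0 0.009 0 0 0" --pt "255 0.001 0 0.014 0 0 0" --pt "255 0.001 0 0.019 0 0 0" --pt "255 0.001 0 0.024 0 0 0" --pt "255 0.001 0 0.029 0 0 0" --pt "255 0.001 0 0.034 0 0 0" --pt "255 0.001 0 0.039 0 0 0" --pt "255 0.001 0 0.044 0 0 0" --pt "255 0.001 0 0.048 0 0 0"

```text
time: 12.4
tool_pos: [554.9, -107.8, 21.7]
tcp_rot: [-9.5, 90.0, -12.8]
ft_force: [0.0, 0.3, -0.1]
finger_gap: 12.7
```

```bash
python3 - <<'E'
from h import *
for i in range(3): d=snapshot("scene")
big(d,180,160,370,290,4,"pics/s11.png")
E
python3 mv.py 614.3 -111.4 22 86.7
```

```text
from [ 554.5 -107.8   21.7] 86.72 t 12.55 gap 12.8 F [-0.2  0.9 -1. ]
[-0.0003 -0.0002  0.0599] [0.0003 0.     0.    ]
```

View pics/s11.png

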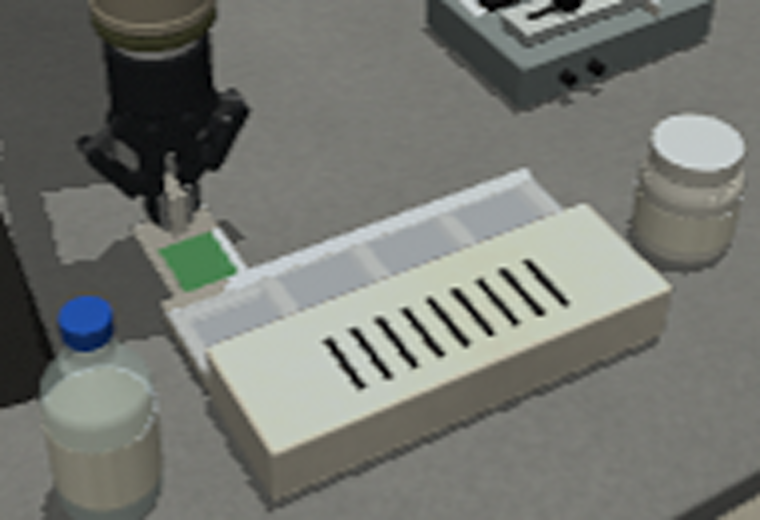

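Request:
drive_tool --pt "255 0 0 0.005 0 0 0" --pt "255 0 0 0.01 0 0 0" --pt "255 0 0 0.015 0 0 0" --pt "255 0 0 0.02 0 0 0" --pt "255 0 0 0.025 0 0 0" --pt "255 0 0 0.03 0 0 0" --pt "255 0 0 0.035 0 0 0" --pt "255 0 0 0.04 0 0 0" --pt "255 0 0 0.045 0 0 0" --pt "255 0 0 0.05 0 0 0"

```text
time: 13.38
tool_pos: [604.7, -110.7, 21.6]
tcp_rot: [134.4, 90.0, 131.1]
ft_force: [0.6, -0.2, -0.6]
finger_gap: 13.1
```

```bash
python3 mv.py 614.3 -111.4 22 86.7
```

```text
from [ 604.7 -110.7   21.6] 86.71 t 13.38 gap 13.1 F [ 0.6 -0.2 -0.6]
[-0.0004 -0.0002  0.0096] [0.0002 0.     0.    ]
```

Request:
drive_tool --pt "255 0 0 0.002 0 0 0" --pt "255 0 0 0.004 0 0 0" --pt "255 0 0 0.006 0 0 0" --pt "255 0 0 0.008 0 0 0" --pt "255 0 0 0.009 0 0 0" --pt "255 0 0 0.01 0 0 0" --pt "255 0 0 0.011 0 0 0" --pt "255 0 0 0.012 0 0 0" --pt "255 0 0 0.012 0 0 0" --pt "255 0 0 0.012 0 0 0"

```text
time: 14.22
tool_pos: [614.1, -111.2, 20.9]
tcp_rot: [177.6, 89.7, 174.3]
ft_force: [-8.5, -0.1, 2.9]
finger_gap: 12.9
```

Contact with the back stop (-8.5 N) came at the predicted depth. Releasing and lifting.

Request:
drive_tool --pt "120 0 0 0 0 0 0" --pt "120 0 0 0 0 0 0" --pt "120 0 0 0 0 0 0" --pt "120 0 0 0 0 0 0" --pt "120 0 0 0 0 0 0" --pt "120 -0.02 0 0 0 0 0" --pt "120 -0.045 0 0 0 0 0" --pt "120 -0.075 0 0 0 0 0" --pt "120 -0.11 0 -0.02 0 0 0" --pt "120 -0.14 0 -0.05 0 0 0"

```text
time: 15.05
tool_pos: [567.9, -108.7, 163.4]
tcp_rot: [-9.3, 89.9, -12.5]
ft_force: [0.3, 0.9, 1.7]
finger_gap: 45.3
```

```bash
python3 - <<'E'
from h import *
for i in range(4): d=snapshot("wrist")
cv2.imwrite("pics/w12.png",d["frame"])
E
python3 mv.py 430 -290 180 83
```

```text
from [ 567.5 -108.8  163.2] 86.7 t 15.25 gap 45.3 F [ 0.1  0.5 -1.1]
[-0.0168 -0.1888 -0.1268] [0.0646 0.     0.    ]
```

View pics/w12.png

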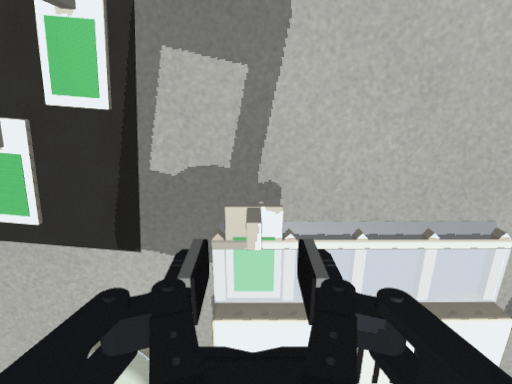

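Cassette A is home: its fin is outside at (253,230) and its label shows through the roof. Next is cassette C.

```bash
python3 mv.py 398.5 -257.3 80 82.2
```

```text
from [ 567.5 -108.8  163.2] 86.7 t 15.25 gap 45.3 F [ 0.1  0.5 -1.1]
[ 0.0832 -0.158  -0.1602] [0.0786 0.     0.    ]
```

Request:
drive_tool --pt "120 0.008 -0.0175 -0.0178 0.009 0 0" --pt "120 0.017 -0.035 -0.0356 0.018 0 0" --pt "120 0.026 -0.0525 -0.0534 0.026 0 0" --pt "120 0.035 -0.07 -0.0712 0.035 0 0" --pt "120 0.045 -0.0875 -0.089 0.044 0 0" --pt "120 0.054 -0.105 -0.1068 0.052 0 0" --pt "120 0.063 -0.1225 -0.1246 0.061 0 0" --pt "120 0.072 -0.14 -0.1424 0.07 0 0" --pt "120 0.0832 -0.158 -0.1602 0.0786 0 0" --pt "120 0.0832 -0.158 -0.1602 0.0786 0 0"

```text
time: 16.08
tool_pos: [393.4, -257.6, 73.8]
tcp_rot: [160.6, 89.6, 152.6]
ft_force: [-1.0, 0.3, -0.5]
finger_gap: 45.3
```

```bash
python3 - <<'E'
from h import *
for i in range(6): d=snapshot("wrist")
cv2.imwrite("pics/w13.png",d["frame"]); np.savez("w13.npz",**d)
E
python3 mv.py 398.5 -257.3 14 82.2
```

```text
from [ 398.6 -256.6   78.1] 82.27 t 16.38 gap 45.1 F [ 0.3  0.1 -0.1]
[ 0.0641 -0.0007 -0.    ] [0.0013 0.     0.    ]
```

View pics/w13.png

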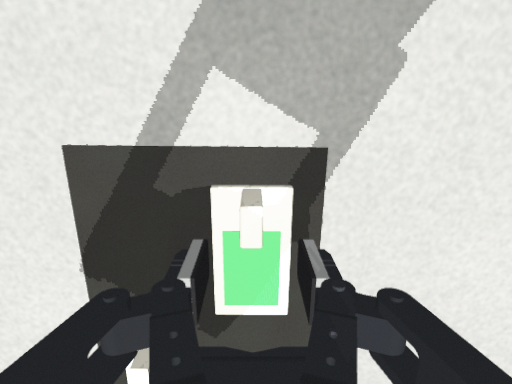

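The fin of cassette C is centred at (252,220). Grasping it.

Request:
drive_tool --pt "120 0.012 0 0 0.001 0 0" --pt "120 0.024 0 0 0.001 0 0" --pt "120 0.036 0 0 0.001 0 0" --pt "120 0.048 0 0 0.001 0 0" --pt "120 0.058 0 0 0.001 0 0" --pt "120 0.064 0 0 0.001 0 0" --pt "120 0.064 0 0 0.001 0 0" --pt "120 0.064 0 0 0.001 0 0" --pt "200 0.064 0 0 0.001 0 0" --pt "255 0.064 0 0 0.001 0 0" --squeeze 80

```text
time: 17.22
tool_pos: [398.4, -257.5, 14.8]
tcp_rot: [-30.9, 89.9, -38.7]
ft_force: [-0.0, -0.0, 0.4]
finger_gap: 21.7
```

Request:
drive_tool --pt "255 0 0 0 0 0 0" --pt "255 0 0 0 0 0 0" --pt "255 0 0 0 0 0 0" --pt "255 0 0 0 0 0 0" --pt "255 0 0 0 0 0 0" --pt "255 0 0 0 0 0 0" --pt "255 0 0 0 0 0 0" --pt "255 0 0 0 0 0 0" --pt "255 0 0 0 0 0 0" --pt "255 0 0 0 0 0 0"

```text
time: 18.05
tool_pos: [398.4, -257.7, 14.9]
tcp_rot: [-31.8, 89.9, -39.6]
ft_force: [-1.0, 0.7, 6.3]
finger_gap: 12.8
```

```bash
python3 mv.py 509 -30 60 86.7
```

```text
from [ 398.4 -257.7   14.9] 82.14 t 18.05 gap 12.8 F [-1.   0.7  6.3]
[-0.0451  0.2406  0.0784] [-0.0796  0.      0.    ]
```

Request:
drive_tool --pt "255 -0.015 0 0 0 0 0" --pt "255 -0.03 0.005 0.001 0 0 0" --pt "255 -0.045 0.02 0.006 -0.007 0 0" --pt "255 -0.045 0.045 0.015 -0.015 0 0" --pt "255 -0.045 0.075 0.025 -0.025 0 0" --pt "255 -0.045 0.105 0.035 -0.035 0 0" --pt "255 -0.045 0.135 0.044 -0.045 0 0" --pt "255 -0.045 0.165 0.054 -0.055 0 0" --pt "255 -0.045 0.19 0.062 -0.065 0 0" --pt "255 -0.045 0.21 0.068 -0.072 0 0"

```text
time: 18.88
tool_pos: [494.1, -56.2, 58.7]
tcp_rot: [129.4, 90.0, 125.8]
ft_force: [0.2, 0.8, -1.9]
finger_gap: 12.9
```

Request:
drive_tool --pt "255 0 0.015 0.005 -0.004 0 0" --pt "255 0 0.031 0.01 -0.008 0 0" --pt "255 0 0.031 0.01 -0.008 0 0" --pt "255 0 0.031 0.01 -0.008 0 0" --pt "255 0 0.031 0.01 -0.008 0 0" --pt "255 0 0.031 0.01 -0.008 0 0" --pt "255 0 0.031 0.01 -0.008 0 0" --pt "255 0 0.031 0.01 -0.008 0 0" --pt "255 0 0.031 0.01 -0.008 0 0" --pt "255 0 0.031 0.01 -0.008 0 0"

```text
time: 19.72
tool_pos: [505.8, -28.3, 59.0]
tcp_rot: [-13.3, 90.0, -16.6]
ft_force: [-0.2, 0.1, -1.1]
finger_gap: 13.0
```

```bash
python3 - <<'E'
from h import *
for i in range(3): d=snapshot("wrist")
cv2.imwrite("pics/w14.png",d["frame"])
E
python3 mv.py 509 -30.3 22.2 86.7
```

```text
from [505.8 -28.1  59. ] 86.72 t 19.87 gap 12.9 F [-0.4 -0.5 -1.9]
[ 0.0368 -0.002   0.0033] [0.0004 0.     0.    ]
```

View pics/w14.png

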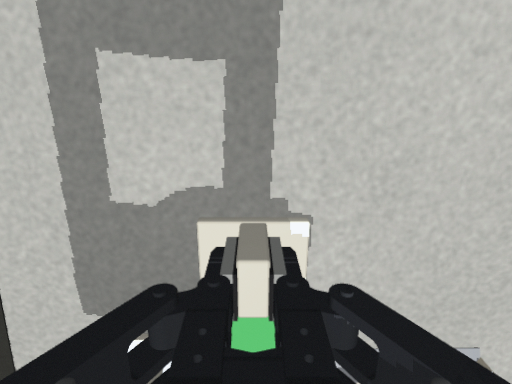

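Request:
drive_tool --pt "255 0.008 -0.001 0.002 0 0 0" --pt "255 0.016 -0.002 0.003 0 0 0" --pt "255 0.024 -0.002 0.003 0 0 0" --pt "255 0.032 -0.002 0.003 0 0 0" --pt "255 0.037 -0.002 0.003 0 0 0" --pt "255 0.037 -0.002 0.003 0 0 0" --pt "255 0.037 -0.002 0.003 0 0 0" --pt "255 0.037 -0.002 0.003 0 0 0" --pt "255 0.037 -0.002 0.003 0 0 0" --pt "255 0.037 -0.002 0.003 0 0 0"

```text
time: 20.7
tool_pos: [509.2, -30.2, 22.5]
tcp_rot: [-5.3, 89.9, -8.6]
ft_force: [0.1, 0.0, -1.0]
finger_gap: 13.0
```

```bash
python3 - <<'E'
from h import *
for i in range(4): d=snapshot("scene")
E
python3 mv.py 618.7 -36.5 22 86.7
```

```text
from [508.9 -30.2  22.2] 86.73 t 20.9 gap 12.7 F [-0.6  0.6 -1.2]
[ 0.0002 -0.      0.11  ] [0.0006 0.     0.    ]
```

Request:
drive_tool --pt "255 0 0 0.005 0 0 0" --pt "255 0 0 0.01 0 0 0" --pt "255 0 0 0.015 0 0 0" --pt "255 0 0 0.02 0 0 0" --pt "255 0 0 0.025 0 0 0" --pt "255 0 0 0.03 0 0 0" --pt "255 0 0 0.035 0 0 0" --pt "255 0 0 0.04 0 0 0" --pt "255 0 0 0.045 0 0 0" --pt "255 0 0 0.05 0 0 0"

```text
time: 21.73
tool_pos: [559.1, -33.1, 21.9]
tcp_rot: [-177.9, 90.0, 178.9]
ft_force: [-0.3, 0.5, -1.7]
finger_gap: 12.9
```

```bash
python3 mv.py 618.7 -36.5 22 86.7
```

```text
from [559.1 -33.1  21.9] 86.73 t 21.73 gap 12.9 F [-0.3  0.5 -1.7]
[-0.0001 -0.      0.0597] [0.0006 0.     0.    ]
```

Request:
drive_tool --pt "255 0 0 0.005 0 0 0" --pt "255 0 0 0.01 0 0 0" --pt "255 0 0 0.015 0 0 0" --pt "255 0 0 0.02 0 0 0" --pt "255 0 0 0.025 0 0 0" --pt "255 0 0 0.03 0 0 0" --pt "255 0 0 0.035 0 0 0" --pt "255 0 0 0.04 0 0 0" --pt "255 0 0 0.045 0 0 0" --pt "255 0 0 0.05 0 0 0"

```text
time: 22.57
tool_pos: [609.0, -35.9, 21.9]
tcp_rot: [159.2, 90.0, 155.9]
ft_force: [1.0, 0.1, -1.1]
finger_gap: 12.7
```

```bash
python3 mv.py 618.7 -36.5 22 86.7
```

```text
from [609.  -35.9  21.9] 86.73 t 22.57 gap 12.7 F [ 1.   0.1 -1.1]
[-0.0001 -0.      0.0097] [0.0005 0.     0.    ]
```

Request:
drive_tool --pt "255 0 0 0.002 0 0 0" --pt "255 0 0 0.004 0 0 0" --pt "255 0 0 0.006 0 0 0" --pt "255 0 0 0.008 0 0 0" --pt "255 0 0 0.009 0 0 0" --pt "255 0 0 0.01 0 0 0" --pt "255 0 0 0.011 0 0 0" --pt "255 0 0 0.012 0 0 0" --pt "255 0 0 0.012 0 0 0" --pt "255 0 0 0.012 0 0 0"

```text
time: 23.4
tool_pos: [618.4, -36.5, 21.3]
tcp_rot: [-179.5, 89.7, 177.3]
ft_force: [-10.3, -0.1, 2.6]
finger_gap: 13.1
```

Contact again at the predicted depth. Releasing.

Request:
drive_tool --pt "120 0 0 0 0 0 0" --pt "120 0 0 0 0 0 0" --pt "120 0 0 0 0 0 0" --pt "120 0 0 0 0 0 0" --pt "120 0 0 0 0 0 0" --pt "120 -0.02 0 0 0 0 0" --pt "120 -0.045 0 0 0 0 0" --pt "120 -0.075 0 0 0 0 0" --pt "120 -0.11 0 -0.02 0 0 0" --pt "120 -0.14 0 -0.05 0 0 0"

```text
time: 24.23
tool_pos: [572.4, -34.0, 163.7]
tcp_rot: [-3.2, 89.9, -6.5]
ft_force: [-0.1, -0.6, 1.1]
finger_gap: 45.0
```

```bash
python3 - <<'E'
from h import *
for i in range(3): d=snapshot("wrist")
cv2.imwrite("pics/w15.png",d["frame"])
d=snapshot("top"); big(d,320,160,420,300,4,"pics/t15.png")
f=d["frame"]
g=cv2.inRange(cv2.cvtColor(f,cv2.COLOR_BGR2HSV),(45,60,40),(80,255,255))
for c in cv2.findContours(g,0,1)[0]:
    if cv2.contourArea(c)>30: print(cv2.minAreaRect(c), ray(d,cv2.minAreaRect(c)[0],8).round(1))
E
python3 mv.py 430 -340 190 84
```

```text
((390.31707763671875, 204.64634704589844), (15.791709899902344, 24.40536880493164), 6.34019136428833) [[ 562.7 -363.     8. ]]
from [571.9 -33.9 163.4] 86.73 t 24.43 gap 45.2 F [-0.8 -0.7 -0. ]
[-0.0266 -0.3137 -0.1242] [0.0477 0.     0.    ]
```

View pics/w15.png

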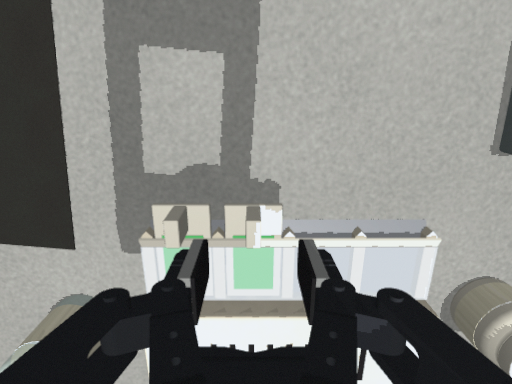

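```bash
python3 mv.py 510.8 -356.4 80 82.6
```

```text
from [571.9 -33.9 163.4] 86.73 t 24.43 gap 45.2 F [-0.8 -0.7 -0. ]
[ 0.0834 -0.3255 -0.0426] [0.0721 0.     0.    ]
```

Request:
drive_tool --pt "120 0.005 -0.032 -0.004 0.007 0 0" --pt "120 0.01 -0.065 -0.008 0.014 0 0" --pt "120 0.02 -0.1 -0.013 0.022 0 0" --pt "120 0.03 -0.135 -0.018 0.03 0 0" --pt "120 0.04 -0.17 -0.022 0.038 0 0" --pt "120 0.05 -0.205 -0.027 0.046 0 0" --pt "120 0.06 -0.24 -0.031 0.054 0 0" --pt "120 0.07 -0.275 -0.036 0.062 0 0" --pt "120 0.078 -0.305 -0.04 0.068 0 0" --pt "120 0.0834 -0.3255 -0.0426 0.072 0 0"

```text
time: 25.27
tool_pos: [507.9, -358.4, 74.4]
tcp_rot: [156.4, 89.8, 148.9]
ft_force: [0.6, -0.4, 1.1]
finger_gap: 45.1
```

```bash
python3 - <<'E'
from h import *
for i in range(8): d=snapshot("wrist")
cv2.imwrite("pics/w16.png",d["frame"])
E
python3 mv.py 510.8 -356.4 14.5 82.6
```

```text
from [ 510.6 -355.1   77.9] 82.69 t 25.67 gap 45.1 F [0.4 0.3 0.8]
[ 0.0634 -0.0012  0.0004] [0.0016 0.     0.    ]
```

View pics/w16.png

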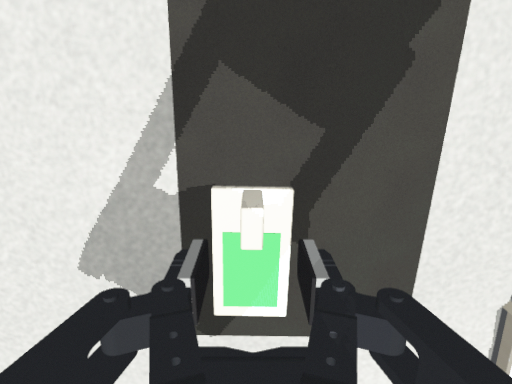

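Centred on the last cassette, with its fin at (252,220). Grasping it.

Request:
drive_tool --pt "120 0.012 0 0 0 0 0" --pt "120 0.024 0 0 0 0 0" --pt "120 0.036 0 0 0 0 0" --pt "120 0.048 0 0 0 0 0" --pt "120 0.058 0 0 0 0 0" --pt "120 0.063 0 0 0 0 0" --pt "120 0.063 0 0 0 0 0" --pt "120 0.063 0 0 0 0 0" --pt "200 0.063 0 0 0 0 0" --pt "255 0.063 0 0 0 0 0" --squeeze 80

```text
time: 26.5
tool_pos: [510.7, -356.9, 16.0]
tcp_rot: [-33.2, 89.9, -40.6]
ft_force: [0.3, 0.3, -1.3]
finger_gap: 22.0
```

Request:
drive_tool --pt "255 0 0 0 0 0 0" --pt "255 0 0 0 0 0 0" --pt "255 0 0 0 0 0 0" --pt "255 0 0 0 0 0 0" --pt "255 0 0 0 0 0 0" --pt "255 0 0 0 0 0 0" --pt "255 0 0 0 0 0 0" --pt "255 0 0 0 0 0 0" --pt "255 0 0 0 0 0 0" --pt "255 0 0 0 0 0 0"

```text
time: 27.33
tool_pos: [510.8, -356.9, 16.2]
tcp_rot: [-33.4, 89.9, -40.8]
ft_force: [0.3, 0.1, 4.9]
finger_gap: 12.7
```

```bash
python3 mv.py 513.2 44.7 60 86.7
```

```text
from [ 510.8 -356.9   16.2] 82.61 t 27.33 gap 12.7 F [0.3 0.1 4.9]
[-0.0438  0.3986 -0.0493] [-0.0714  0.      0.    ]
```

Request:
drive_tool --pt "255 -0.02 0 0 0 0 0" --pt "255 -0.04 0.005 -0.005 0 0 0" --pt "255 -0.06 0.02 -0.015 -0.005 0 0" --pt "255 -0.08 0.045 -0.025 -0.01 0 0" --pt "255 -0.08 0.075 -0.035 -0.015 0 0" --pt "255 -0.08 0.105 -0.045 -0.02 0 0" --pt "255 -0.08 0.135 -0.05 -0.025 0 0" --pt "255 -0.08 0.165 -0.05 -0.03 0 0" --pt "255 -0.08 0.195 -0.05 -0.035 0 0" --pt "255 -0.08 0.225 -0.05 -0.04 0 0"

```text
time: 28.17
tool_pos: [488.7, -125.2, 94.6]
tcp_rot: [160.4, 90.0, 155.3]
ft_force: [0.3, 0.3, -1.8]
finger_gap: 12.8
```

Request:
drive_tool --pt "255 0 0.03 0 -0.005 0 0" --pt "255 0 0.06 0 -0.01 0 0" --pt "255 0 0.09 0 -0.015 0 0" --pt "255 0 0.12 0 -0.02 0 0" --pt "255 0 0.15 0.002 -0.025 0 0" --pt "255 0 0.165 0.004 -0.031 0 0" --pt "255 0 0.174 0.004 -0.031 0 0" --pt "255 0 0.174 0.004 -0.031 0 0" --pt "255 0 0.174 0.004 -0.031 0 0" --pt "255 0 0.174 0.004 -0.031 0 0"

```text
time: 29.0
tool_pos: [508.6, 45.2, 94.8]
tcp_rot: [-137.0, 90.0, -140.4]
ft_force: [0.0, -0.8, -2.0]
finger_gap: 12.5
```

```bash
python3 - <<'E'
from h import *
for i in range(4): d=snapshot("wrist")
cv2.imwrite("pics/w17.png",d["frame"])
E
python3 mv.py 513.2 44.7 23.5 86.7
```

```text
from [508.8  45.3  95. ] 86.59 t 29.2 gap 12.5 F [-0.4 -0.4 -1.6]
[ 0.0715 -0.0003  0.0044] [-0.0019  0.      0.    ]
```

View pics/w17.png

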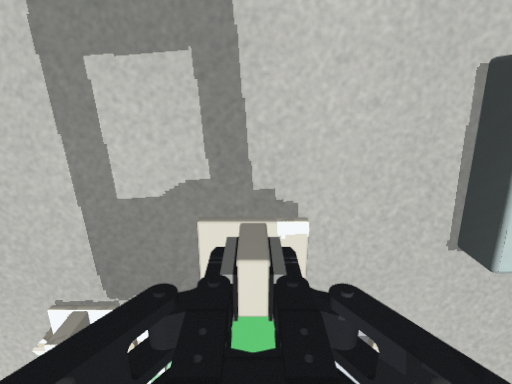

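Request:
drive_tool --pt "255 0.012 0 0.002 -0.001 0 0" --pt "255 0.024 0 0.003 -0.002 0 0" --pt "255 0.036 0 0.004 -0.002 0 0" --pt "255 0.048 0 0.004 -0.002 0 0" --pt "255 0.06 0 0.004 -0.002 0 0" --pt "255 0.067 0 0.004 -0.002 0 0" --pt "255 0.0715 0 0.004 -0.002 0 0" --pt "255 0.0715 0 0.004 -0.002 0 0" --pt "255 0.0715 0 0.004 -0.002 0 0" --pt "255 0.0715 0 0.004 -0.002 0 0"

```text
time: 30.03
tool_pos: [513.5, 46.0, 24.2]
tcp_rot: [3.2, 89.9, -0.0]
ft_force: [0.1, -0.0, -0.9]
finger_gap: 13.3
```

```bash
python3 - <<'E'
from h import *
for i in range(5): d=snapshot("scene")
big(d,180,160,370,290,4,"pics/s18.png")
E
python3 mv.py 623 38.4 23.5 86.7
```

```text
from [513.3  46.   24.1] 86.79 t 30.28 gap 12.9 F [ 0.2 -0.1 -1.8]
[ 0.0006 -0.0014  0.11  ] [0.0016 0.     0.    ]
```

View pics/s18.png

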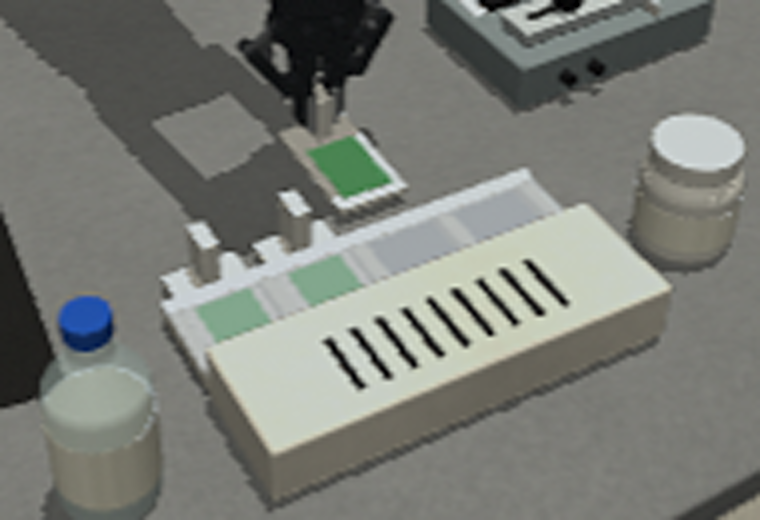

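Two cassettes are home, at (205,255) and (293,225), and the third is lined up for the next bay. I'll correct y by -1.4 mm and insert it.

Request:
drive_tool --pt "255 0.0005 -0.001 0.005 0.001 0 0" --pt "255 0.0005 -0.0014 0.01 0.0015 0 0" --pt "255 0.0005 -0.0014 0.015 0.0015 0 0" --pt "255 0.0005 -0.0014 0.02 0.0015 0 0" --pt "255 0.0005 -0.0014 0.025 0.0015 0 0" --pt "255 0.0005 -0.0014 0.03 0.0015 0 0" --pt "255 0.0005 -0.0014 0.035 0.0015 0 0" --pt "255 0.0005 -0.0014 0.04 0.0015 0 0" --pt "255 0.0005 -0.0014 0.045 0.0015 0 0" --pt "255 0.0005 -0.0014 0.05 0.0015 0 0"

```text
time: 31.12
tool_pos: [563.2, 41.8, 23.0]
tcp_rot: [-147.7, 90.0, -151.0]
ft_force: [-0.3, -0.7, -1.8]
finger_gap: 13.0
```

```bash
python3 mv.py 623 38.4 23.3 86.7
```

```text
from [563.2  41.8  23. ] 86.71 t 31.12 gap 13.0 F [-0.3 -0.7 -1.8]
[-0.0003  0.0001  0.0599] [0.0001 0.     0.    ]
```

Request:
drive_tool --pt "255 0 0 0.005 0 0 0" --pt "255 0 0 0.01 0 0 0" --pt "255 0 0 0.015 0 0 0" --pt "255 0 0 0.02 0 0 0" --pt "255 0 0 0.025 0 0 0" --pt "255 0 0 0.03 0 0 0" --pt "255 0 0 0.035 0 0 0" --pt "255 0 0 0.04 0 0 0" --pt "255 0 0 0.045 0 0 0" --pt "255 0 0 0.05 0 0 0"

```text
time: 31.95
tool_pos: [613.1, 38.9, 23.0]
tcp_rot: [-175.5, 90.0, -178.8]
ft_force: [0.9, 0.6, -1.2]
finger_gap: 12.6
```

```bash
python3 mv.py 623 38.4 23 86.7
```

```text
from [613.1  38.9  23. ] 86.71 t 31.95 gap 12.6 F [ 0.9  0.6 -1.2]
[-0.      0.0001  0.0099] [0.0002 0.     0.    ]
```

Request:
drive_tool --pt "255 0 0 0.002 0 0 0" --pt "255 0 0 0.004 0 0 0" --pt "255 0 0 0.006 0 0 0" --pt "255 0 0 0.008 0 0 0" --pt "255 0 0 0.009 0 0 0" --pt "255 0 0 0.01 0 0 0" --pt "255 0 0 0.011 0 0 0" --pt "255 0 0 0.012 0 0 0" --pt "255 0 0 0.0125 0 0 0" --pt "255 0 0 0.0125 0 0 0"

```text
time: 32.78
tool_pos: [622.1, 38.3, 22.5]
tcp_rot: [-176.2, 89.6, -179.4]
ft_force: [-16.0, -0.6, 7.9]
finger_gap: 12.9
```

Request:
drive_tool --pt "120 0 0 -0.001 0 0 0" --pt "120 0 0 -0.001 0 0 0" --pt "120 0 0 -0.001 0 0 0" --pt "120 0 0 -0.001 0 0 0" --pt "120 0 0 -0.001 0 0 0" --pt "120 -0.02 0 0 0 0 0" --pt "120 -0.045 0 0 0 0 0" --pt "120 -0.075 0 0 0 0 0" --pt "120 -0.11 0 -0.02 0 0 0" --pt "120 -0.14 0 -0.05 0 0 0"

```text
time: 33.62
tool_pos: [577.0, 40.8, 164.7]
tcp_rot: [1.7, 89.9, -1.6]
ft_force: [-0.2, -0.3, 1.1]
finger_gap: 45.5
```

```bash
python3 - <<'E'
from h import *
for i in range(4): d=snapshot("wrist")
cv2.imwrite("pics/w19.png",d["frame"])
d=snapshot("scene");big(d,80,130,380,300,2.6,"pics/s19.png")
E
python3 mv.py 440 300 220 90
```

```text
from [575.9  41.1 162.7] 86.71 t 33.87 gap 45.6 F [ 0.4 -0.2 -0.1]
[-0.0573  0.2507 -0.1506] [-0.0575  0.      0.    ]
```

View pics/w19.png

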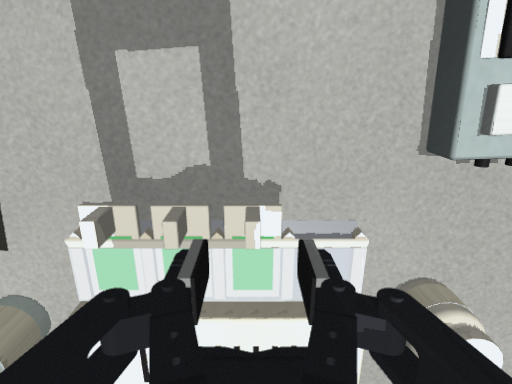

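View pics/s19.png

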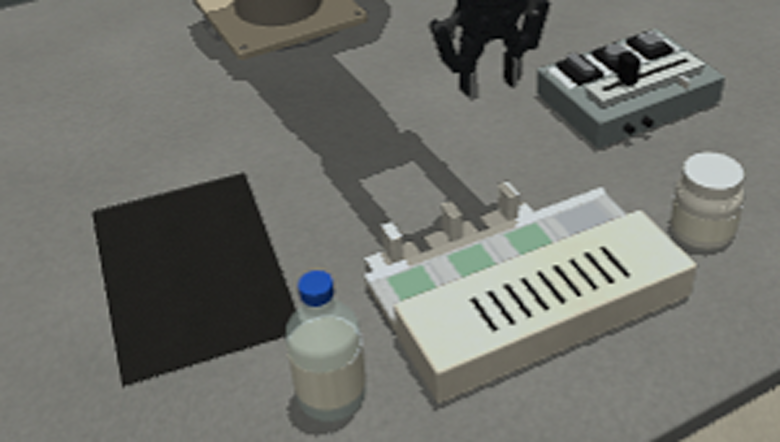

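All three cassettes are home, with their back edges on one line at row ~206 of the wrist view. Next is the console.

```bash
python3 mv.py 430 320 240 89.2
```

```text
from [575.9  41.1 162.7] 86.71 t 33.87 gap 45.6 F [ 0.4 -0.2 -0.1]
[-0.0773  0.2701 -0.1617] [-0.0435  0.      0.    ]
```

Request:
drive_tool --pt "160 -0.03 0.005 -0.016 -0.004 0 0" --pt "180 -0.06 0.03 -0.032 -0.008 0 0" --pt "200 -0.077 0.06 -0.05 -0.012 0 0" --pt "220 -0.077 0.09 -0.065 -0.016 0 0" --pt "240 -0.077 0.12 -0.08 -0.02 0 0" --pt "255 -0.077 0.15 -0.1 -0.025 0 0" --pt "255 -0.077 0.18 -0.115 -0.03 0 0" --pt "255 -0.077 0.21 -0.13 -0.035 0 0" --pt "255 -0.077 0.24 -0.148 -0.04 0 0" --pt "255 -0.077 0.27 -0.162 -0.0435 0 0" --squeeze 30

```text
time: 34.7
tool_pos: [428.0, 321.1, 237.2]
tcp_rot: [-149.3, 89.8, -150.1]
ft_force: [0.6, 0.1, 0.2]
finger_gap: -0.0
```

Run:
```python
from h import *
for i in range(8): d=snapshot("wrist")
p,R,s=cur(); print(p,jawyaw(R))
cv2.imwrite("pics/w20.png",d["frame"]); np.savez("w20.npz",**d)
```

```text
[430.05940968 318.81296985 238.7689706 ] 89.10184410282238
```

View pics/w20.png

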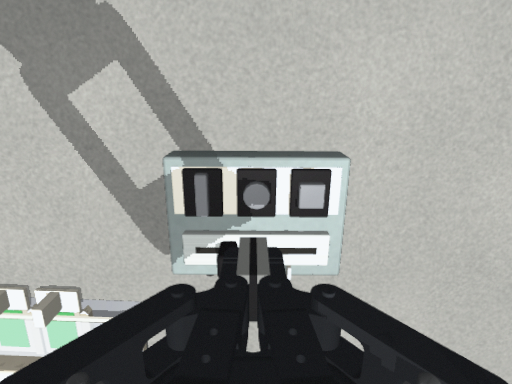

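Run:
```python
from h import *
d=dict(np.load("w20.npz")); big(d,155,140,360,300,3.8,"pics/w20z.png")
```

```text
(no output)
```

View pics/w20z.png

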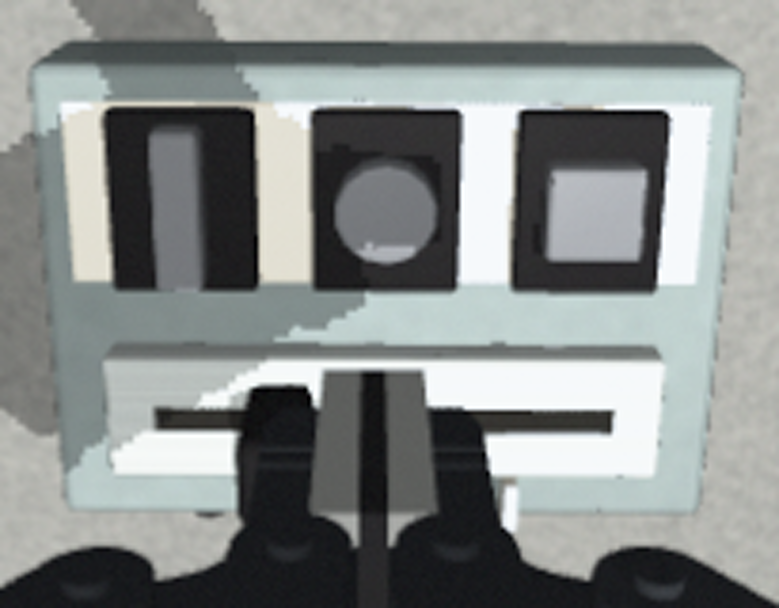

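Run:
```python
from h import *
d=dict(np.load("w20.npz")); f=3.8
c=lambda L:[(155+(a+.5)/f-.5,140+(b+.5)/f-.5) for a,b in L]
print('keys bar,round,sq',ray(d,c([(176,208),(386,214),(598,214)]),63).round(1))
print('mark',ray(d,c([(511,484)]),57).round(1)); print('slot',ray(d,c([(155,420),(613,422)]),59).round(1),'track plate',ray(d,c([(104,360),(664,360),(112,474),(655,475)]),59).round(1))
print('bases',ray(d,c([(181,199),(386,200),(590,200)]),53).round(1)); print('con',ray(d,c([(35,68),(740,68),(72,510),(700,510)]),45).round(1))
```

```text
keys bar,round,sq [[455.2 263.   63. ]
 [457.9 322.8  63. ]
 [458.8 383.3  63. ]]
mark [[549.6 361.   57. ]]
slot [[524.5 251.3  59. ]
 [527.3 391.6  59. ]] track plate [[504.1 237.4  59. ]
 [506.7 405.9  59. ]
 [543.  236.6  59. ]
 [545.9 405.5  59. ]]
bases [[455.6 262.9  53. ]
 [456.8 322.9  53. ]
 [457.7 382.7  53. ]]
con [[417.6 221.6  45. ]
 [420.7 426.2  45. ]
 [564.5 218.6  45. ]
 [567.6 424.8  45. ]]
```

```bash
python3 mv.py 525 283.5 135 89.1
```

```text
from [430.1 318.8 238.8] 89.1 t 35.1 gap 0.2 F [-0.4 -0.1  1. ]
[ 0.1038 -0.0338  0.0955] [0. 0. 0.]
```

Request:
drive_tool --pt "120 0.01 -0.004 0.012 0 0 0" --pt "120 0.025 -0.008 0.025 0 0 0" --pt "120 0.04 -0.012 0.037 0 0 0" --pt "120 0.055 -0.018 0.05 0 0 0" --pt "120 0.07 -0.022 0.062 0 0 0" --pt "120 0.085 -0.028 0.08 0 0 0" --pt "120 0.095 -0.032 0.09 0 0 0" --pt "120 0.1035 -0.034 0.0955 0 0 0" --pt "120 0.1035 -0.034 0.0955 0 0 0" --pt "120 0.1035 -0.034 0.0955 0 0 0"

```text
time: 35.93
tool_pos: [524.4, 283.7, 135.1]
tcp_rot: [-160.1, 89.9, -161.0]
ft_force: [0.2, 0.3, 0.7]
finger_gap: 45.1
```

```bash
python3 - <<'E'
from h import *
for i in range(5): d=snapshot("wrist")
cv2.imwrite("pics/w21.png",d["frame"]); np.savez("w21.npz",**d)
E
python3 mv.py 525 283.5 72 89.1
```

```text
from [524.6 285.1 137.1] 89.24 t 36.18 gap 45.4 F [ 0.2  0.8 -0. ]
[ 0.0651 -0.0016  0.0004] [0.0024 0.     0.    ]
```

View pics/w21.png

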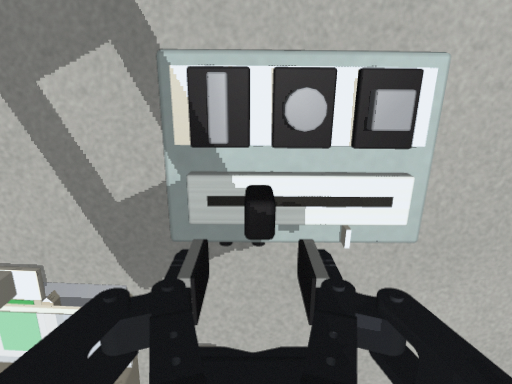

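Run:
```python
from h import *
d=dict(np.load("w21.npz")); big(d,180,160,430,260,3.2,"pics/w21z.png")
print(jawyaw(cur()[1]))
```

```text
89.23771980520523
```

View pics/w21z.png

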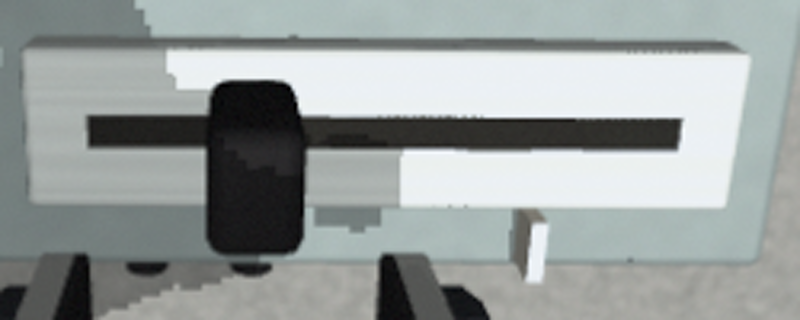

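Run:
```python
from h import *
d=dict(np.load("w21.npz")); f=3.2
c=lambda L:[(180+(a+.5)/f-.5,160+(b+.5)/f-.5) for a,b in L]
print('grip',ray(d,c([(255,193)]),99.5).round(1),ray(d,c([(207,193),(303,193)]),99.5).round(1)); print('mark',ray(d,c([(538,252)]),57).round(1)); print('slot',ray(d,c([(88,131),(682,134)]),59).round(1))
print('keys',ray(d,[(217.5,108),(306,109),(394,111)],63).round(1))
```

```text
grip [[523.4 290.   99.5]] [[523.3 280.6  99.5]
 [523.6 299.5  99.5]]
mark [[558.1 361.2  57. ]]
slot [[524.  251.5  59. ]
 [526.8 392.3  59. ]]
keys [[456.4 262.9  63. ]
 [457.8 323.   63. ]
 [459.8 383.1  63. ]]
```

```bash
python3 mv.py 524 289 72 89.1
```

```text
from [524.6 285.1 137.1] 89.24 t 36.18 gap 45.4 F [ 0.2  0.8 -0. ]
[ 0.0651  0.0038 -0.0007] [0.0024 0.     0.    ]
```

Request:
drive_tool --pt "120 0 0.004 -0.0005 0.002 0 0" --pt "120 0.012 0.004 -0.0005 0.002 0 0" --pt "120 0.024 0.004 -0.0005 0.002 0 0" --pt "120 0.036 0.004 -0.0005 0.002 0 0" --pt "120 0.048 0.004 -0.0005 0.002 0 0" --pt "120 0.058 0.004 -0.0005 0.002 0 0" --pt "120 0.064 0.004 -0.0005 0.002 0 0" --pt "120 0.064 0.004 -0.0005 0.002 0 0" --pt "160 0.064 0.004 -0.0005 0.002 0 0" --pt "200 0.064 0.004 -0.0005 0.002 0 0" --squeeze 25

```text
time: 37.02
tool_pos: [524.5, 288.8, 72.6]
tcp_rot: [23.5, 89.9, 22.5]
ft_force: [0.3, -1.1, 0.6]
finger_gap: 22.1
```

Request:
drive_tool --pt "230 0 0 0 0 0 0" --pt "230 0 0 0 0 0 0" --pt "230 0 0 0 0 0 0" --pt "230 0 0 0 0 0 0" --pt "230 0 0 0 0 0 0" --pt "230 0 0 0 0 0 0" --pt "230 0 0 0 0 0 0" --pt "230 0 0 0 0 0 0" --pt "230 0 0 0 0 0 0" --pt "230 0 0 0 0 0 0"

```text
time: 37.85
tool_pos: [524.6, 288.8, 72.7]
tcp_rot: [22.4, 89.9, 21.5]
ft_force: [-0.8, 0.3, 5.4]
finger_gap: 19.5
```

```bash
python3 mv.py 525.2 360.7 73 89.1
```

```text
from [524.6 288.8  72.7] 89.08 t 37.85 gap 19.5 F [-0.8  0.3  5.4]
[-0.0003  0.0719 -0.0005] [-0.0003  0.      0.    ]
```

Request:
drive_tool --pt "230 0 0.008 0 0 0 0" --pt "230 0 0.016 0 0 0 0" --pt "230 0 0.025 0 0 0 0" --pt "230 0 0.034 0 0 0 0" --pt "230 0 0.043 0 0 0 0" --pt "230 0 0.052 0 0 0 0" --pt "230 0 0.061 0 0 0 0" --pt "230 0 0.068 0 0 0 0" --pt "230 0 0.072 0 0 0 0" --pt "230 0 0.072 0 0 0 0"

```text
time: 38.68
tool_pos: [526.0, 361.6, 72.7]
tcp_rot: [30.3, 89.9, 29.4]
ft_force: [2.3, 2.3, 5.5]
finger_gap: 19.6
```

Request:
drive_tool --pt "230 0 0 0 0 0 0" --pt "230 0 0 0 0 0 0" --pt "230 0 0 0 0 0 0" --pt "230 0 0 0 0 0 0" --pt "120 0 0 0 0 0 0" --pt "120 0 0 0 0 0 0" --pt "120 0 0 0 0 0 0" --pt "120 0 0 0 0 0 0" --pt "120 0 0 0 0 0 0" --pt "120 0 0 0 0 0 0"

```text
time: 39.52
tool_pos: [524.9, 360.4, 71.6]
tcp_rot: [-152.6, 90.0, -153.5]
ft_force: [0.1, 0.1, 0.2]
finger_gap: 45.3
```

Request:
drive_tool --pt "120 -0.012 0 0 0 0 0" --pt "120 -0.024 0 0 0 0 0" --pt "120 -0.036 0 0 0 0 0" --pt "120 -0.048 0 0 0 0 0" --pt "120 -0.06 0 0 0 0 0" --pt "120 -0.072 -0.004 0 0 0 0" --pt "120 -0.08 -0.008 0 0 0 0" --pt "120 -0.085 -0.01 0 0 0 0" --pt "120 -0.085 -0.01 0 0 0 0" --pt "120 -0.085 -0.01 0 0 0 0"

```text
time: 40.35
tool_pos: [525.1, 350.3, 157.0]
tcp_rot: [37.7, 90.0, 36.7]
ft_force: [-0.4, -0.4, -0.3]
finger_gap: 45.2
```

Run:
```python
from h import *
for i in range(5): d=snapshot("wrist")
print(cur()[0])
np.savez("w22.npz",**d); big(d,150,30,450,255,2.6,"pics/w22.png")
```

```text
[524.5926682  350.4225634  156.02397305]
```

View pics/w22.png

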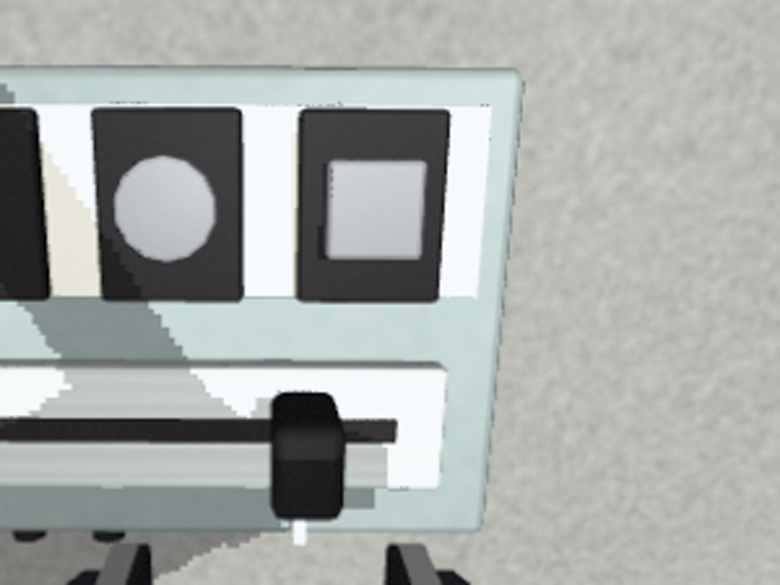

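Run:
```python
from h import *
d=dict(np.load("w22.npz")); f=2.6
c=lambda L:[(150+(a+.5)/f-.5,30+(b+.5)/f-.5) for a,b in L]
print('grip',ray(d,c([(272,480),(343,480)]),99.5).round(1)); print('mark',ray(d,c([(300,532)]),57).round(1)); 
print('keys rd sq',ray(d,c([(165.5,208),(377,210)]),63).round(1))
```

```text
grip [[526.7 352.1  99.5]
 [527.  371.   99.5]]
mark [[562. 361.  57.]]
keys rd sq [[457.8 323.   63. ]
 [459.3 383.1  63. ]]
```

The grip's y is 361.5 and the mark's is 361.0, plus a 0.5 mm tilt correction along the console axis, so they are level. Now the keys, with the round one first.

```bash
python3 mv.py 457.5 322.1 85 89.1
```

```text
from [524.6 350.4 156. ] 89.09 t 40.6 gap 45.3 F [-0.   0.6  0.9]
[ 0.071  -0.0294 -0.0666] [-0.0002  0.      0.    ]
```

Request:
drive_tool --pt "255 0 -0.007 -0.017 0 0 0" --pt "255 0 -0.015 -0.034 0 0 0" --pt "255 0 -0.022 -0.05 0 0 0" --pt "255 0 -0.0294 -0.0666 0 0 0" --pt "255 0.015 -0.0294 -0.0666 0 0 0" --pt "255 0.03 -0.0294 -0.0666 0 0 0" --pt "255 0.045 -0.0294 -0.0666 0 0 0" --pt "255 0.06 -0.0294 -0.0666 0 0 0" --pt "255 0.071 -0.0294 -0.0666 0 0 0" --pt "255 0.071 -0.0294 -0.0666 0 0 0"

```text
time: 41.43
tool_pos: [456.1, 321.2, 82.7]
tcp_rot: [-149.3, 89.7, -150.3]
ft_force: [-0.8, -0.1, -0.0]
finger_gap: -0.1
```

```bash
python3 - <<'E'
from h import *
for i in range(6): d=snapshot("wrist")
cv2.imwrite("pics/w23.png",d["frame"])
E
python3 mv.py 457.5 322.1 56.5 89.1
```

```text
from [458.8 322.7  87.2] 89.09 t 41.73 gap -0.0 F [-0.2  0.6 -0.2]
[ 0.0307 -0.0006 -0.0013] [-0.0003  0.      0.    ]
```

View pics/w23.png

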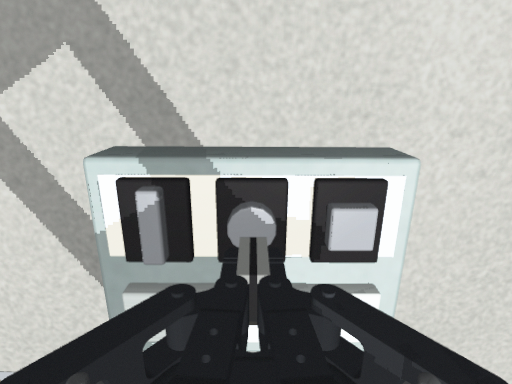

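The closed fingertips are over the round key at (252,228). Pressing it.

Request:
drive_tool --pt "255 0.006 0 -0.001 0 0 0" --pt "255 0.012 0 -0.001 0 0 0" --pt "255 0.018 0 -0.001 0 0 0" --pt "255 0.023 0 -0.001 0 0 0" --pt "255 0.026 0 -0.001 0 0 0" --pt "255 0.029 0 -0.001 0 0 0" --pt "255 0.031 0 -0.001 0 0 0" --pt "255 0.0315 0 -0.001 0 0 0" --pt "255 0.0315 0 -0.001 0 0 0" --pt "255 0.0315 0 -0.001 0 0 0"

```text
time: 42.57
tool_pos: [456.8, 322.2, 56.7]
tcp_rot: [-141.2, 90.0, -142.1]
ft_force: [-12.5, -7.5, 25.0]
finger_gap: -0.1
```

The round key is at its stop (25 N). Lifting.

Request:
drive_tool --pt "255 -0.005 0 0 0 0 0" --pt "255 -0.01 0 0 0 0 0" --pt "255 -0.02 0 0 0 0 0" --pt "255 -0.03 0 0 0 0 0" --pt "255 -0.03 0.012 0 0 0 0" --pt "255 -0.03 0.024 0 0 0 0" --pt "255 -0.03 0.036 0 0 0 0" --pt "255 -0.03 0.048 0 0 0 0" --pt "255 -0.03 0.06 0 0 0 0" --pt "255 -0.03 0.06 0 0 0 0"

```text
time: 43.4
tool_pos: [457.4, 384.8, 84.0]
tcp_rot: [128.6, 90.0, 127.8]
ft_force: [0.2, 0.7, -0.2]
finger_gap: -0.0
```

```bash
python3 - <<'E'
from h import *
for i in range(6): d=snapshot("wrist")
cv2.imwrite("pics/w24.png",d["frame"])
E
python3 mv.py 458.5 382.2 57 89.1
```

```text
from [457.9 381.7  84.3] 89.06 t 43.7 gap 0.1 F [ 0.8 -1.1  0.8]
[0.0273 0.0005 0.0006] [-0.0007  0.      0.    ]
```

View pics/w24.png

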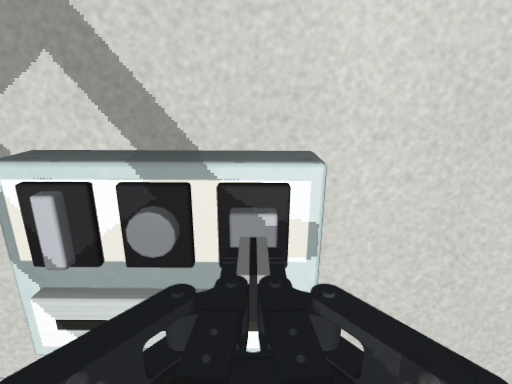

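Request:
drive_tool --pt "255 0.006 0 0 0 0 0" --pt "255 0.012 0 0 0 0 0" --pt "255 0.017 0 0 0 0 0" --pt "255 0.021 0 0 0 0 0" --pt "255 0.024 0 0 0 0 0" --pt "255 0.0265 0 0 0 0 0" --pt "255 0.0275 0 0 0 0 0" --pt "255 0.0275 0 0 0 0 0" --pt "255 0.0275 0 0 0 0 0" --pt "255 0.0275 0 0 0 0 0"

```text
time: 44.53
tool_pos: [457.9, 382.1, 57.2]
tcp_rot: [-115.9, 90.0, -116.8]
ft_force: [-3.1, -3.0, 4.3]
finger_gap: -0.3
```

Request:
drive_tool --pt "255 0.0005 0 0 0 0 0" --pt "255 0.001 0 0 0 0 0" --pt "255 0.0015 0 0 0 0 0" --pt "255 0.002 0 0 0 0 0" --pt "255 0.002 0 0 0 0 0" --pt "255 0.002 0 0 0 0 0" --pt "255 0.002 0 0 0 0 0" --pt "255 0.002 0 0 0 0 0" --pt "255 0.002 0 0 0 0 0" --pt "255 0.002 0 0 0 0 0"

```text
time: 45.37
tool_pos: [458.1, 382.3, 56.9]
tcp_rot: [-10.1, 90.0, -11.1]
ft_force: [-7.6, -8.0, 17.8]
finger_gap: -0.5
```

The square key is at its stop (17.8 N). Lifting and moving to the bar key, 120 mm toward -y.

Request:
drive_tool --pt "255 -0.007 0 0 0 0 0" --pt "255 -0.015 0 0 0 0 0" --pt "255 -0.03 0 0 0 0 0" --pt "255 -0.032 -0.02 0 0 0 0" --pt "255 -0.032 -0.04 0 0 0 0" --pt "255 -0.032 -0.06 0 0 0 0" --pt "255 -0.032 -0.08 0 0 0 0" --pt "255 -0.032 -0.1 0 0 0 0" --pt "255 -0.032 -0.12 0 0 0 0" --pt "255 -0.032 -0.12 0 0 0 0"

```text
time: 46.2
tool_pos: [456.1, 259.7, 86.8]
tcp_rot: [-96.3, 89.9, -97.3]
ft_force: [-0.2, -0.5, -0.3]
finger_gap: 0.0
```

```bash
python3 - <<'E'
from h import *
for i in range(6): d=snapshot("wrist")
cv2.imwrite("pics/w25.png",d["frame"])
E
python3 mv.py 456 262.1 56 89.1
```

```text
from [456.1 263.2  87.1] 89.13 t 46.5 gap -0.0 F [-0.2  0.9  0.5]
[ 0.0311 -0.0011 -0.0001] [0.0005 0.     0.    ]
```

View pics/w25.png

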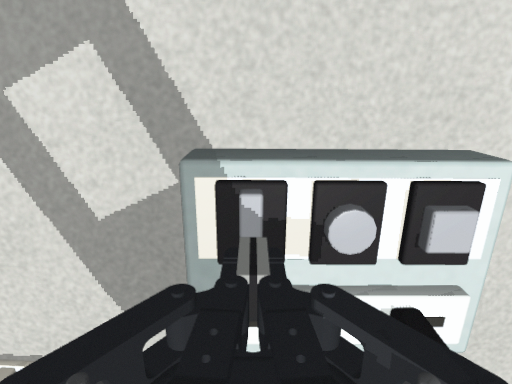

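Request:
drive_tool --pt "255 0.006 -0.001 0 0 0 0" --pt "255 0.012 -0.001 0 0 0 0" --pt "255 0.018 -0.001 0 0 0 0" --pt "255 0.023 -0.001 0 0 0 0" --pt "255 0.026 -0.001 0 0 0 0" --pt "255 0.029 -0.001 0 0 0 0" --pt "255 0.031 -0.001 0 0 0 0" --pt "255 0.0315 -0.001 0 0 0 0" --pt "255 0.0315 -0.001 0 0 0 0" --pt "255 0.0315 -0.001 0 0 0 0"

```text
time: 47.33
tool_pos: [455.6, 261.3, 56.8]
tcp_rot: [-163.0, 89.9, -163.9]
ft_force: [-10.3, -3.8, 17.2]
finger_gap: -0.2
```

The bar key is at its stop (17 N). Lifting clear and checking everything.

Request:
drive_tool --pt "255 -0.007 0 0 0 0 0" --pt "255 -0.015 0 0 0 0 0" --pt "255 -0.03 0 0 0 0 0" --pt "255 -0.05 0 0 0 0 0" --pt "255 -0.08 0 -0.02 0 0 0" --pt "255 -0.11 0 -0.04 0 0 0" --pt "255 -0.14 0 -0.06 0 0 0" --pt "255 -0.16 0 -0.07 0 0 0" --pt "255 -0.16 0 -0.07 0 0 0" --pt "255 -0.16 0 -0.07 0 0 0"

```text
time: 48.17
tool_pos: [386.8, 263.0, 217.5]
tcp_rot: [26.7, 89.7, 25.8]
ft_force: [-0.4, 0.5, -0.8]
finger_gap: -0.0
```

Run:
```python
from h import *
for i in range(4): d=snapshot("wrist")
s=sense(); print(s["time"],s["tool_pos"],s["ft_force"],np.abs(s["qd"]).max())
cv2.imwrite("pics/w26.png",d["frame"])
d=snapshot("scene");big(d,80,130,380,300,2.6,"pics/s26.png")
d=snapshot("top");cv2.imwrite("pics/t26.png",cv2.resize(d["frame"][60:280,50:420],None,fx=2.1,fy=2.1,interpolation=2))
```

```text
48.3667 [385.68685581 261.92101264 213.93316937] [ 0.73810528  0.33880537 -0.03863876] 0.38732488128114173
```

View pics/s26.png

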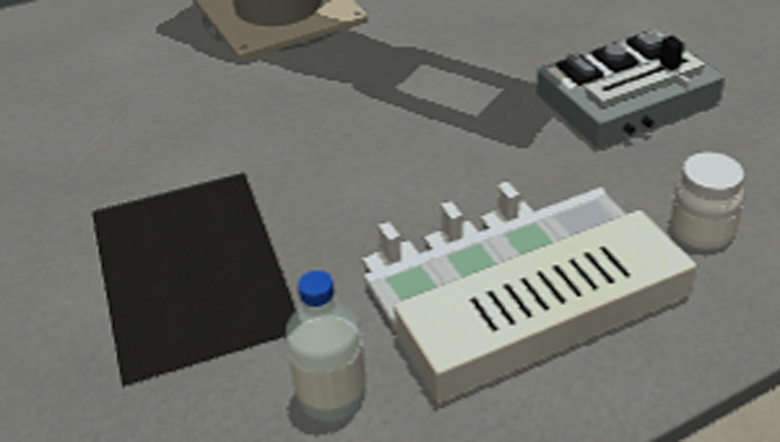

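View pics/t26.png

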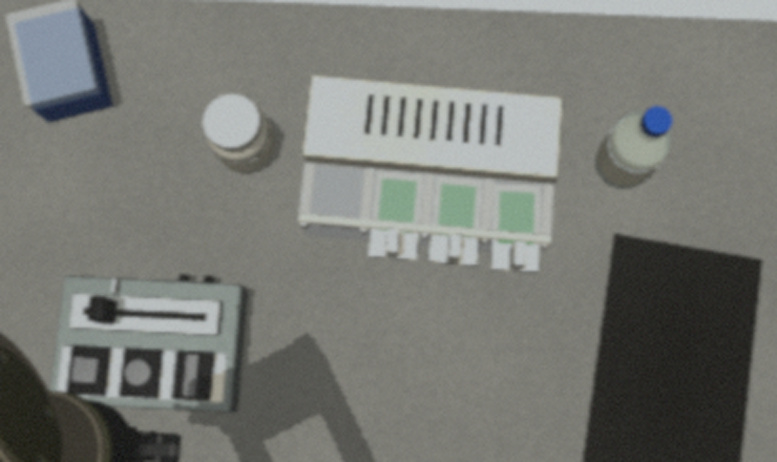

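View pics/w26.png

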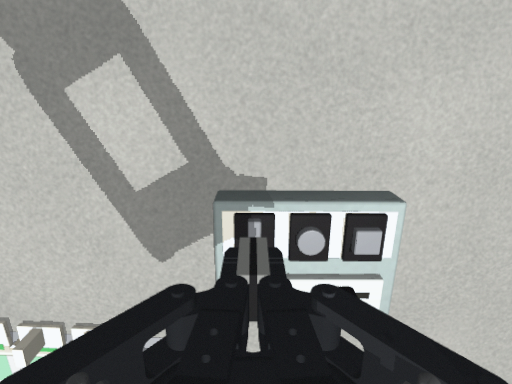

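In the top view the rightmost cassette looks slightly out: its label shows past the lip at about (517,238). I'll look closely before handing in.

```bash
python3 - <<'E'
from h import *
d=snapshot("top");np.savez("t27.npz",**d);big(d,215,130,325,195,7,"pics/t27.png")
E
python3 mv.py 520 0 190 86.7
```

```text
from [385.8 262.  214.3] 89.06 t 48.52 gap 0.2 F [ 0.3  0.7 -0.3]
[ 0.0243 -0.2598  0.1385] [0.0411 0.     0.    ]
```

View pics/t27.png

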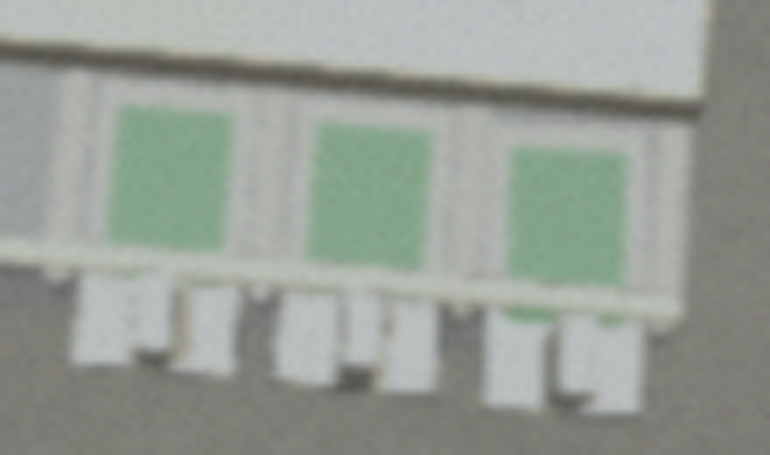

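Request:
drive_tool --pt "200 0 -0.02 0.005 0 0 0" --pt "160 0 -0.05 0.015 0.005 0 0" --pt "120 0 -0.08 0.025 0.01 0 0" --pt "120 0 -0.11 0.035 0.015 0 0" --pt "120 0 -0.145 0.05 0.02 0 0" --pt "120 0 -0.18 0.065 0.025 0 0" --pt "120 0 -0.215 0.08 0.03 0 0" --pt "120 0.005 -0.25 0.095 0.035 0 0" --pt "120 0.012 -0.285 0.11 0.038 0 0" --pt "120 0.02 -0.31 0.125 0.041 0 0"

```text
time: 49.35
tool_pos: [506.6, -52.8, 195.1]
tcp_rot: [-79.3, 90.0, -82.6]
ft_force: [0.5, 0.8, -0.3]
finger_gap: 45.1
```

Run:
```python
from h import *
for i in range(8): d=snapshot("wrist")
print(cur()[0],jawyaw(cur()[1]))
np.savez("w28.npz",**d); big(d,130,200,400,350,2.9,"pics/w28.png")
```

```text
[505.97150769 -48.53052089 195.78939573] 86.81848814033525
```

View pics/w28.png

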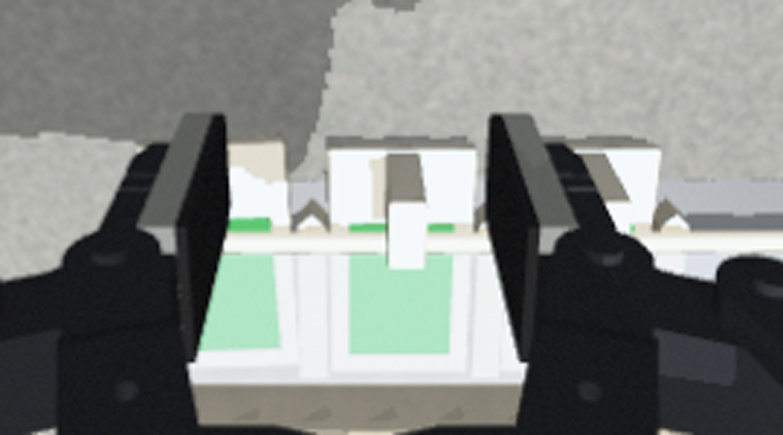

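The wrist view confirms it. Cassette A's back edge (row 141) is a few pixels further out than its neighbour's (147), and it is slightly turned. I'll regrasp it, square it up and reseat it.

```bash
python3 mv.py 610 -111 100 86.7
```

```text
from [506.  -48.5 195.8] 86.82 t 49.75 gap 44.9 F [ 0.1 -0.6 -0.3]
[ 0.0958 -0.0566  0.1073] [0.0021 0.     0.    ]
```

Request:
drive_tool --pt "120 0.01 -0.008 0.014 0.002 0 0" --pt "120 0.02 -0.016 0.028 0.002 0 0" --pt "120 0.035 -0.024 0.042 0.002 0 0" --pt "120 0.05 -0.032 0.056 0.002 0 0" --pt "120 0.065 -0.04 0.07 0.002 0 0" --pt "120 0.08 -0.048 0.084 0.002 0 0" --pt "120 0.09 -0.053 0.098 0.002 0 0" --pt "120 0.096 -0.0566 0.107 0.002 0 0" --pt "120 0.096 -0.0566 0.107 0.002 0 0" --pt "120 0.096 -0.0566 0.107 0.002 0 0"

```text
time: 50.58
tool_pos: [609.5, -111.2, 99.4]
tcp_rot: [161.8, 90.0, 158.5]
ft_force: [-0.1, 0.3, 0.0]
finger_gap: 45.3
```

Run:
```python
from h import *
for i in range(5): d=snapshot("wrist")
print(cur()[0],jawyaw(cur()[1]))
np.savez("w29.npz",**d); big(d,150,150,400,300,3,"pics/w29.png")
```

```text
[ 609.75662698 -111.75647782  100.47602199] 86.6552523648019
```

View pics/w29.png

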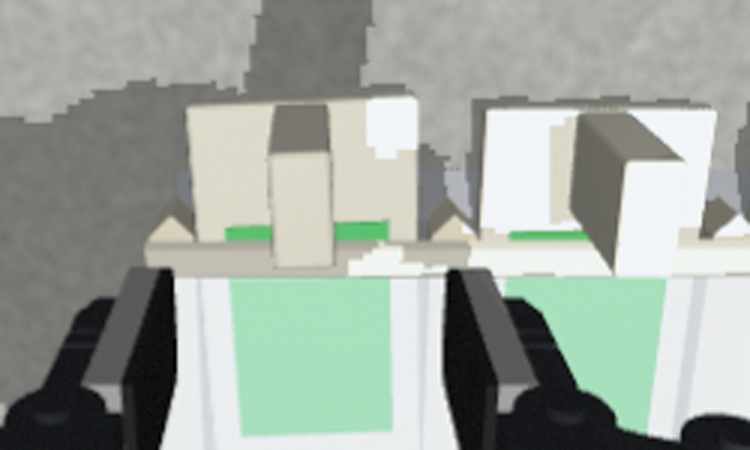

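Request:
drive_tool --pt "120 0.012 0 0 0 0 0" --pt "120 0.024 0 0 0 0 0" --pt "120 0.036 0 0 0 0 0" --pt "120 0.048 0 0 0 0 0" --pt "120 0.06 0 0 0 0 0" --pt "120 0.07 0 0 0 0 0" --pt "120 0.0775 0 0 0 0 0" --pt "120 0.0775 0 0 0 0 0" --pt "200 0.0775 0 0 0 0 0" --pt "255 0.0775 0 0 0 0 0" --squeeze 50

```text
time: 51.67
tool_pos: [610.2, -112.3, 22.6]
tcp_rot: [-12.0, 89.9, -15.4]
ft_force: [-0.2, -0.3, 0.5]
finger_gap: 21.9
```

Request:
drive_tool --pt "255 0 0 0 0 0 0" --pt "255 0 0 0 0 0 0" --pt "255 0 0 0 0 0 0" --pt "255 0 0 0 0 0 0" --pt "255 0 0 0 0 0 0" --pt "255 0 0 0 0 0 0" --pt "255 0 0 0 0 0 0" --pt "255 0 0 0 0 0 0" --pt "255 0 0 0 0 0 0" --pt "255 0 0 0 0 0 0"

```text
time: 52.5
tool_pos: [610.4, -112.4, 22.9]
tcp_rot: [-11.3, 89.9, -14.7]
ft_force: [0.6, 0.2, 5.6]
finger_gap: 13.5
```

```bash
python3 mv.py 614.3 -111.4 22 86.7
```

```text
from [ 610.4 -112.4   22.9] 86.62 t 52.5 gap 13.5 F [0.6 0.2 5.6]
[0.0009 0.0012 0.0038] [-0.0014  0.      0.    ]
```

Request:
drive_tool --pt "255 0 0.0005 0.001 0 0 0" --pt "255 0 0.001 0.002 -0.001 0 0" --pt "255 0 0.001 0.003 -0.001 0 0" --pt "255 0 0.001 0.004 -0.001 0 0" --pt "255 0 0.001 0.0045 -0.001 0 0" --pt "255 0 0.001 0.005 -0.001 0 0" --pt "255 0 0.001 0.0055 -0.001 0 0" --pt "255 0 0.001 0.006 -0.001 0 0" --pt "255 0 0.001 0.006 -0.001 0 0" --pt "255 0 0.001 0.006 -0.001 0 0"

```text
time: 53.33
tool_pos: [612.6, -111.8, 22.9]
tcp_rot: [-177.6, 89.6, 179.1]
ft_force: [-23.5, 1.1, 24.1]
finger_gap: 13.4
```

Request:
drive_tool --pt "255 0 0 -0.0015 0 0 0" --pt "255 0 0 -0.0025 0 0 0" --pt "200 0 0 -0.0025 0 0 0" --pt "120 0 0 -0.0025 0 0 0" --pt "120 0 0 -0.0025 0 0 0" --pt "120 0 0 -0.0025 0 0 0" --pt "120 0 0 -0.0025 0 0 0" --pt "120 -0.02 0 -0.0025 0 0 0" --pt "120 -0.05 0 -0.0025 0 0 0" --pt "120 -0.078 0 -0.0025 0 0 0"

```text
time: 54.17
tool_pos: [612.1, -111.0, 99.6]
tcp_rot: [167.6, 89.8, 164.3]
ft_force: [1.0, -0.0, 0.6]
finger_gap: 45.4
```

Run:
```python
from h import *
for i in range(7): d=snapshot("wrist")
print(cur()[0],jawyaw(cur()[1]))
np.savez("w30.npz",**d); big(d,150,150,400,300,3,"pics/w30.png")
```

```text
[ 612.08637028 -111.07811651   98.20859725] 86.6797246301678
```

View pics/w30.png

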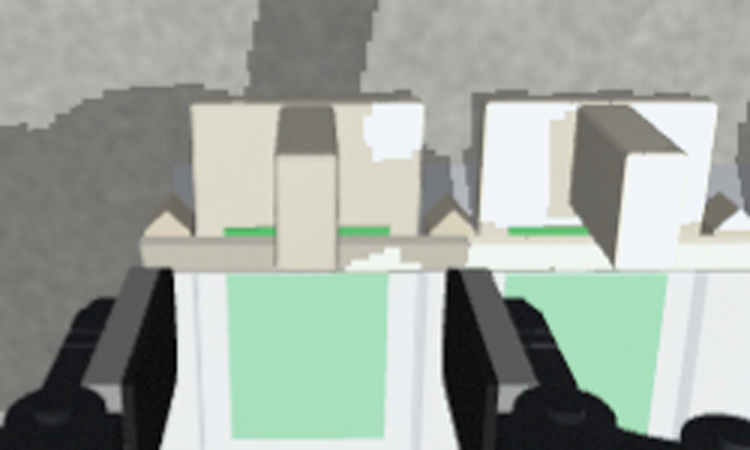

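Cassette A is now straight, and its back edge is level with its neighbour's (row ~102 for both). Backing away for the last check.

Request:
drive_tool --pt "120 -0.02 0 0 0 0 0" --pt "120 -0.04 0 -0.01 0 0 0" --pt "120 -0.06 0.01 -0.03 0 0 0" --pt "120 -0.08 0.03 -0.05 0 0 0" --pt "120 -0.1 0.05 -0.08 0 0 0" --pt "120 -0.11 0.07 -0.11 0 0 0" --pt "120 -0.12 0.09 -0.14 0 0 0" --pt "120 -0.12 0.11 -0.16 0 0 0" --pt "120 -0.12 0.11 -0.18 0 0 0" --pt "120 -0.12 0.11 -0.18 0 0 0"

```text
time: 55.35
tool_pos: [436.8, 10.2, 218.7]
tcp_rot: [175.7, 89.8, 172.5]
ft_force: [-1.0, -0.4, -0.5]
finger_gap: 45.3
```

Run:
```python
from h import *
for i in range(6): d=snapshot("top")
s=sense(); print(s["time"],s["tool_pos"],s["ft_force"])
big(d,215,130,325,195,7,"pics/t31.png"); big(d,60,180,180,265,6,"pics/t31c.png")
```

```text
55.65 [440.289312     8.4971627  219.53104879] [ 0.38477634 -0.0270651  -0.06614636]
```

View pics/t31.png

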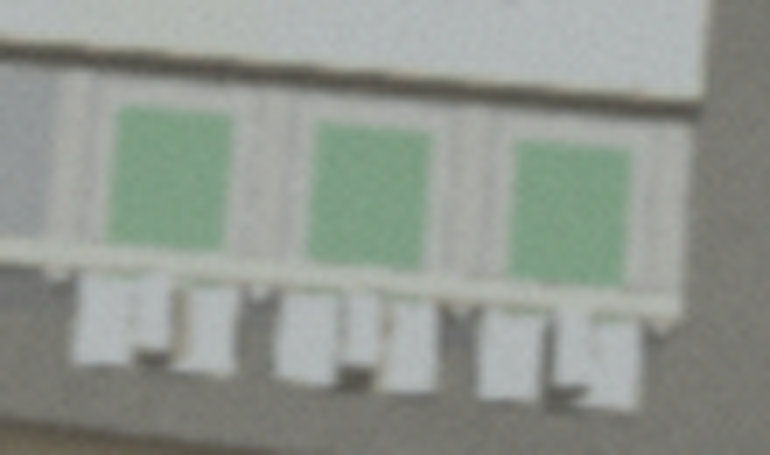

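View pics/t31c.png

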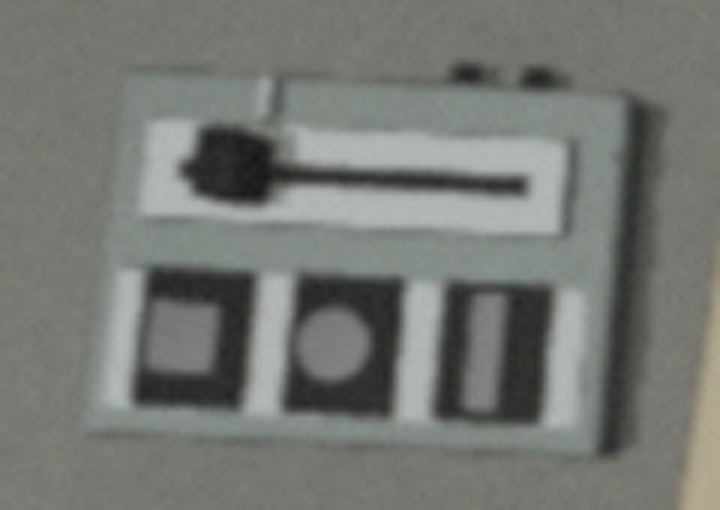

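Run:
```python
from h import *
d=snapshot("top")
g=cv2.cvtColor(d["frame"],cv2.COLOR_BGR2GRAY)
P=[]
for sx in(-14,14):
  for sy in(-10,10):
    for z in (59.5,99.5): P.append((525.5+sx,360.7+sy,z))
q=(proj(d,P)-[60,180])*6+2.5; print('pred blob',q.min(0),q.max(0))
m=(cv2.resize(g[180:265,60:180],None,fx=6,fy=6,interpolation=2)<45); print('obs cols at rows 135-150,190-198', [np.flatnonzero(m[r,150:320])[[0,-1]]+150 for r in (135,145,155,190,196)])
print('mark pred',(proj(d,[(557.5,360.2,57)])-[60,180])*6+2.5)
```

```text
pred blob [185.65851328 120.59155959] [281.77884113 205.29937267]
obs cols at rows 135-150,190-198 [array([208, 231]), array([206, 265]), array([203, 267]), array([219, 263]), array([232, 259])]
mark pred [[264.5512656   92.69654335]]
```

The top view agrees with the wrist measurement. The slider blob is predicted at columns 186–282 and seen at ~190–275, and the mark is predicted at 264.5 and seen at ~266. Handing in.

```bash
python3 -c "
from bench import hand_in
print(hand_in())"
```

```text
the job is handed in; nothing more can be done
None
```

The job is handed in at about 56 s. `hand_in()` reports no verdict, so whether it passed is not known.

- **Cassettes:** I slid the three cassettes on the mat into the three right-hand bays (2, 3 and 4), each until it touched the back stop at the depth I had worked out. After the keys, the one in the rightmost bay turned out to be about 3 mm out and 2° askew. I regrasped it and pushed it home. The last wrist and top views show all three straight and level with each other.
- **Slider:** the grip measured y = 361.5 mm against 361.5 mm for the mark in the wrist view, and the top view agrees within about 1 mm.
- **Keys:** I pressed round, square and bar in that order, each down to its stop (about 25, 18 and 17 N). The last top view shows all three up.
- **Bottle and jar:** the arm never went near either, and both stand upright in the views taken after the last key. I did not measure their positions again.
- **Disagreements:** my first top-view reading of the slider's start position was about 6 mm off the wrist reading, because the block's side face was mixed in. I used the wrist reading, less a steady 0.9 mm sideways offset found from the held cassettes. While reseating the cassette the wrist read about 24 N upward and 24 N back, more than on the first insertions but well under the limits.

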